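# Open the latched tool bay and fetch the tyre lever

### The arm

A 6-joint arm with a two-finger parallel gripper is mounted at the origin on the work surface. World frame = base frame: x ahead of the robot, y to its left, z up, the work surface at z = 0. Lengths are in m, angles in rad, forces in N, time in s.
With the tool pointing down it reaches from about 0.35 to 0.975 m from the base axis. Payload 4.9 kg.
Tool frame: the origin (TCP) lies midway between the tips of the shut fingers; the grasp point (between the pads) lies 19 mm behind it; z points along the fingers, y is the direction in which the jaws open and shut (so a half turn about z gives the same grasp; the last joint's range is limited). The gripper opens to 85 mm and grips with 20 to 120 N. Pads are 22 mm wide; open, the fingers measure 114 mm over their backs; the gripper's body (76 mm by 85 mm) begins 54 mm behind the grasp point. The pads swing forward as they close: fully open they stand 13 mm farther back than shut.
Start: joints at [-1.444, 0.053, 1.613, -0, 1.476, -0.119], TCP at [0.152, -0.606, 0.231] pointing down, gripper open.
Joint ranges: [-3.01, 3.01], [-1.01, 2.22], [0.06, 2.58], [-1.02, 4.17], [0.09, 2.62], [-3.14, 3.14]. Speed limits (rad/s): [2.57, 2.57, 3.14, 3.14, 3.14, 3.14].

### API

Orientations are given as a unit quaternion [w, x, y, z].
In Python, from plant import manip gives the robot as it stands. The module is installed in compiled form; this text tells all that it offers.
- The arm moves only by the tool move_arm, never from a script. Its argument "rows" is a list of rows, each an object of numbers: "tx", "ty", "tz": the shift along the tool's x, y, z in m; "ax", "ay", "az": the turn, a rotation vector about the tool's x, y, z in degrees; "jaw": the closure in counts, from 0 (fully open) to 255 (shut). In form: [{"tx": .., "ty": .., "tz": .., "ax": .., "ay": .., "az": .., "jaw": ..}, ...]. A call has 1 to 12 rows; each row shifts and turns the pose as measured when the row begins, along the tool's axes as they then stand; what a row does not reach is not made up. A row lasts 1/10 s, in which the tool goes at most 50 mm and 8.59 degrees, less where a joint would pass 70% of its speed; a pose out of reach is approached as far as the arm can. A call with a gripper value outside its range is refused whole. The fingers move at their own pace and stop on an object; the grip force is fixed at half the most. Time passes only in rows, so rows that do not move let the fingers close. It gives the time, the measured TCP pose, the force and the opening at its end, in the units of the state.
- manip.state(): the state, without advancing time (a new reading comes with each control period).
- manip.grab_frame(name): name is "side" or "top" or "wrist"; returns a dict with "color" (400x640x3 uint8, red, green, blue), "intrinsics" (3x3 intrinsics, pixels), "dist_coeffs" ([k1, k2, p1, p2, k3] as OpenCV has them; the pictures are not rectified), "R" (3x3) and "t" (3): a world point X has camera coordinates R X + t. Camera axes: x right, y down, z forward; pixel columns grow to the right and rows downward; lengths in m; the calibration is good to about 2 mm. A picture is of the moment at which its call begins. There is no depth.
- manip.job_done(): hands the job in, once; it reports no verdict.
The state is a dict: "time": time; "joint_pos": joint angles; "joint_vel": joint speeds; "joint_efforts": joint torques, N m; "tool_pos": TCP position; "tool_rot": TCP orientation; "contact_force": force on the tool from outside, world axes, zero at the start; "ft_torque": the same for the moment, N m; "gripper_width": opening from 0.0 (shut) to 1.0 (fully open).
Only numpy, scipy, OpenCV 4.12 (cv2) and the standard library are available. Lean on these libraries where they do the work, as an engineer would, in place of code of your own. Each camera call takes 0.05 s, during which the arm holds its last target.

### The job

Get the orange tyre lever for the next puncture: first clear the chrome kickstand out of the gate's way and put it in the white tray, then press the red thumb lever to lift the latch bar out of its catch and swing the yellow gate wide open, square to the bay's front or further. Then take the tyre lever out from under the slatted shelf and put it in the white tray too, lying flat. Leave the gate open, both things in the tray, and the cashbox, the tin and the copper adaptor undisturbed.

Things in the scene. Friction and masses are not known exactly. Their poses are not given: they have to be found in the camera images.
- bay: Fixed tool bay. Origin on the cart top (z 0) at the middle of the gate line; +x runs from the gate into the bay, +y to the hinge side. Wooden deck 30 mm high, x 30 to 220 mm, 240 mm wide. Green side walls 60 mm high, x 70 to 220, inner faces y +-108 mm; back open. Hinge post at y 119, 75 mm high. Catch at y -117, 16 mm wide, 66 mm high, x 10 to 55 mm.
- shelf_edge (a point): Middle of the lower front edge of the slatted shelf over the bay: bay frame (50, 0, 175) mm. The shelf runs from here to x 220 mm, 240 mm wide, 12 mm thick, on two posts at x 205, y +-114 mm. It keeps an upright gripper from the tyre lever below: the tool must come in through the gate opening, wrist leaning out to the bay's -x by 35 to 45 degrees.
- gate_hinge (a point): Point on the gate's vertical hinge axis at cart top level, bay frame (0, 105, 0) mm. Its axes turn with the gate (those of the bay when shut): the gate runs from it 197 mm along its -y; its -x is the outer side. Gate 12 mm thick, from 6 to 58 mm above the cart.
- gate (a joint): Gate angle, rad: 0 shut, grows as the gate swings outwards (to the bay's -x side, clockwise from above) to 1.9. Stiff hinge (about 0.1 N m): it stays where it is left. When shut it is locked by the latch bar. At the start the kickstand lies in its sweep.
- latch (a joint): Latch bar angle, rad: 0 in its catch, grows to 0.65 as the red thumb lever goes down and the bar behind the gate rises; clear of the catch above about 0.35. It falls back by its weight (about 1 N at the thumb lever) when let go, so keep the thumb lever down until the gate has swung 0.2 rad or more.
- latch_pivot (a point): Pivot of thumb lever and latch bar: (0, -135, 64) mm from gate_hinge in the gate's axes; pivot axis parallel to the gate's y. Axes turn with the latch.
- thumb (a point): Point to press or pinch on the red thumb lever: on its centre line, 58 mm from the pivot along its -x. The lever is a bar 20 mm wide (y), 12 mm thick, standing out 75 mm in front of the gate; it can be pinched across its width from above and then turns between the fingers as it is pushed down in an arc about the pivot.
- lever_grip (a point): Centre (half-way up) of the handle of the loose orange tyre lever: handle 90 mm long (x +-45), 24 mm wide (y), 28 mm high; to +x go on 60 mm of thinner shank and hook (at most 30 mm wide). 151 mm over all, about 0.09 kg, centre of mass 15 to 20 mm to +x of here. Starts on the bay's deck, handle end 30 to 45 mm behind the gate line.
- kick_mid (a point): Centre (half-way up) of the loose chrome kickstand: bar along x, 155 mm over all, 16 mm wide and 16 mm high in the middle +-45 mm; flange (-x) and foot (+x) at its ends 34 and 30 mm wide, 18 mm high; about 0.22 kg. Lies flat on the cart before the gate; its foot may reach under the thumb lever, so draw it clear before lifting it high.
- tray: White fixed open tray, 220 mm (x) by 240 mm (y), wall 5 mm thick and 25 mm high, floor 5 mm thick; origin under its centre. It stands to the left or to the right of the robot's middle.
- cashbox: Bystander: loose grey cashbox 110 mm (x) by 160 mm (y), 70 mm high, with a carrying handle on top up to 89 mm; origin under its centre. It stands on the side opposite to the tray.
- tin: Bystander: loose upright tin, radius 32 mm, 100 mm high; origin under its centre.
- adaptor: Bystander: loose copper pump adaptor, 80 mm long (x), 30 mm wide, 42 mm high; origin under its middle.

How it is judged:
On the way, in this order (a step that is already met when the one before it is completed fails the run):
1. the kickstand lies flat in the tray (x of kick_mid in the frame of tray between -0.095 and 0.095 m and y of kick_mid in the frame of tray between -0.108 and 0.108 m and z of kick_mid in the frame of tray below 0.05 m and angle between kick_mid's own x axis and vertical above 1.3 rad), for 0.3 s.
2. the latch bar is lifted out of its catch (value of joint latch above 0.3 rad and value of joint gate below 0.15 rad), for 0.05 s.
3. the gate is swung wide open (value of joint gate above 1.25 rad), for 0.2 s.
At the end, for the whole second after the job is handed in: The kickstand and the tyre lever both lie level (within 15 degrees) inside the tray, centres less than 50 mm above the cart top, let go, and the gate still stands open by more than 1.1 rad (all of step 1 and x of lever_grip in the frame of tray between -0.095 and 0.095 m and y of lever_grip in the frame of tray between -0.108 and 0.108 m and z of lever_grip in the frame of tray below 0.05 m and angle between lever_grip's own x axis and vertical above 1.3 rad and value of joint gate above 1.1 rad); the robot touches nothing.
It fails at once if the cashbox is shifted or toppled (more than 20 mm) (distance of cashbox from where it was at the start of the episode above 0.02 m).
It fails at once if the tin is shifted or toppled (more than 20 mm) (distance of tin from where it was at the start of the episode above 0.02 m).
It fails at once if the adaptor is shifted or toppled (more than 20 mm) (distance of adaptor from where it was at the start of the episode above 0.02 m).
It also fails if it takes over 72 s, if anything falls off the work surface, if the arm or the gripper's body presses on something with over 40 N, if the wrist force passes 120 N, or if a joint passes its speed limit or range.

## Working session

There is one attempt and no reset: what is moved stays moved. The work goes in short steps, Python scripts to look and compute and a tool call to move; the robot and the scene stay as the last step left them, time stands still between calls to the robot, and variables do not carry over. Pictures are saved under pics/ and viewed, and the job is handed in when it is done.

Besides the shell and the picture viewer there is one more tool, called by a JSON object that holds its "method" and its "body". move_arm: Moves the arm, as the interface text tells. Its arguments: {"type":"object","properties":{"rows":{"type":"array"}},"required":["rows"]}

```bash
mkdir -p pics; ls; python3 - <<'E'
from plant import manip
import cv2,pickle
s=manip.state(); print(s)
for n in ("side","top","wrist"):
    f=manip.grab_frame(n); cv2.imwrite(f"pics/a_{n}.png",f["color"][:,:,::-1]); pickle.dump(f,open(f"pics/a_{n}.pkl","wb"))
    print(n,f["intrinsics"].tolist(),f["dist_coeffs"],f["R"].round(3).tolist(),f["t"])
E
```

```text
pics
{'time': 0.0, 'joint_pos': array([-1.44400051e+00,  5.33764558e-02,  1.61431626e+00,  1.69786688e-05,
        1.47596704e+00, -1.19013382e-01]), 'joint_vel': array([ 0.00053934,  0.00108549, -0.00061309, -0.00114623,  0.00142977,
        0.00098801]), 'joint_efforts': array([-6.26592828e-04, -3.93684661e+01, -3.70175707e+01, -2.31008635e-04,
        7.21408142e-03, -8.10651045e-06]), 'tool_pos': array([ 0.15200585, -0.60559125,  0.23003756]), 'tool_rot': array([-1.03357516e-03,  9.92456302e-01,  1.22594536e-01,  4.42853660e-06]), 'contact_force': array([-0.69218174,  0.63132641,  0.27892142]), 'ft_torque': array([0.0216725 , 0.02209504, 0.00855775]), 'gripper_width': 1.0018337624458047}
side [[383.3006257303766, 0.0, 320.910904362049], [0.0, 383.3006257303766, 204.43927237932053], [0.0, 0.0, 1.0]] [0.02551789 0.         0.         0.         0.        ] [[-0.865, -0.502, -0.001], [-0.259, 0.448, -0.856], [0.431, -0.739, -0.518]] [0.51564976 0.28359145 0.87395166]
top [[386.53160431602936, 0.0, 315.9700726598608], [0.0, 386.53160431602936, 198.67601354703228], [0.0, 0.0, 1.0]] [-0.08872204  0.          0.          0.          0.        ] [[0.013, -1.0, 0.028], [-0.996, -0.016, -0.085], [0.085, -0.027, -0.996]] [-0.02597081  0.63047022  1.23883008]
wrist [[317.0698600798369, 0.0, 325.53163189616066], [0.0, 317.0698600798369, 201.64929920157482], [0.0, 0.0, 1.0]] [-0.00531007  0.          0.          0.          0.        ] [[0.243, -0.97, -0.003], [-0.933, -0.235, 0.272], [-0.264, -0.064, -0.962]] [-0.6238218  -0.03530544  0.37910885]
```

View pics/a_side.png

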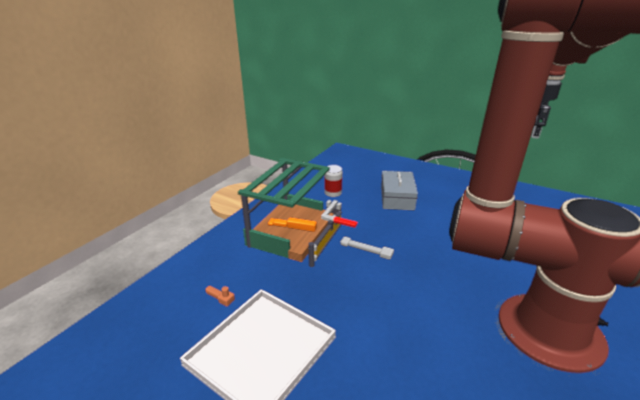

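View pics/a_top.png

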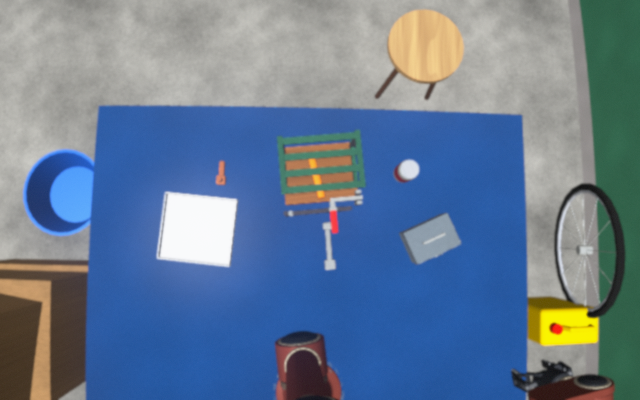

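View pics/a_wrist.png

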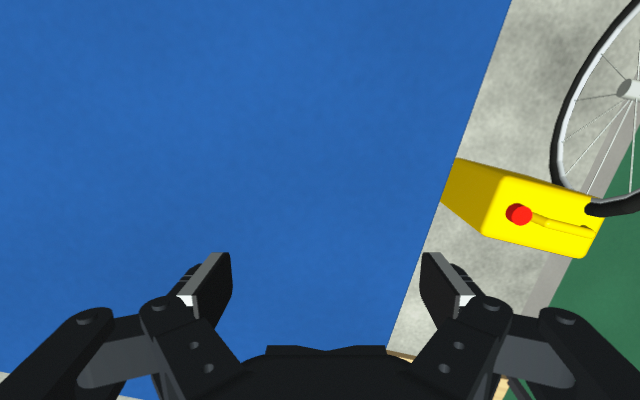

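```bash
cat > h.py <<'E'
import numpy as np, cv2, pickle
from scipy.spatial.transform import Rotation as Ro
def load(n): return pickle.load(open(n,"rb"))
def proj(f,X):
    X=np.atleast_2d(np.asarray(X,float))
    p,_=cv2.projectPoints(X,cv2.Rodrigues(np.array(f["R"]))[0],np.array(f["t"],float),np.array(f["intrinsics"]),np.array(f["dist_coeffs"]))
    return p[:,0]
def ray(f,uv):
    u=cv2.undistortPoints(np.array(uv,float).reshape(-1,1,2),np.array(f["intrinsics"]),np.array(f["dist_coeffs"]))[:,0]
    d=np.c_[u,np.ones(len(u))]@np.array(f["R"]); c=-np.array(f["R"]).T@np.array(f["t"]); return c,d
def plane(f,uv,z):
    c,d=ray(f,uv); return c+d*((z-c[2])/d[:,2])[:,None]
def grab(tag,names=("side","top","wrist")):
    from plant import manip
    o={}
    for n in names:
        f=manip.grab_frame(n); cv2.imwrite(f"pics/{tag}_{n}.png",f["color"][:,:,::-1]); pickle.dump(f,open(f"pics/{tag}_{n}.pkl","wb")); o[n]=f
    return o
def crop(f,x0,y0,x1,y1,k,name):
    im=f["color"][y0:y1,x0:x1,::-1]; im=cv2.resize(im,None,fx=k,fy=k,interpolation=cv2.INTER_CUBIC); cv2.imwrite(name,im)
E
python3 - <<'E'
from h import *
t=load("pics/a_top.pkl"); s=load("pics/a_side.pkl")
crop(t,265,120,375,280,3.75*1.0,"pics/b1.png") if 0 else crop(t,260,125,380,275,4,"pics/b1.png")
crop(s,230,150,400,270,4,"pics/b2.png")
E
```

```text
(no output)
```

View pics/b1.png

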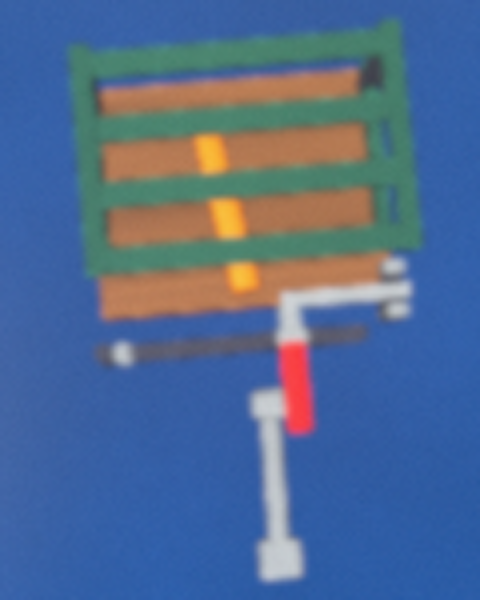

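View pics/b2.png

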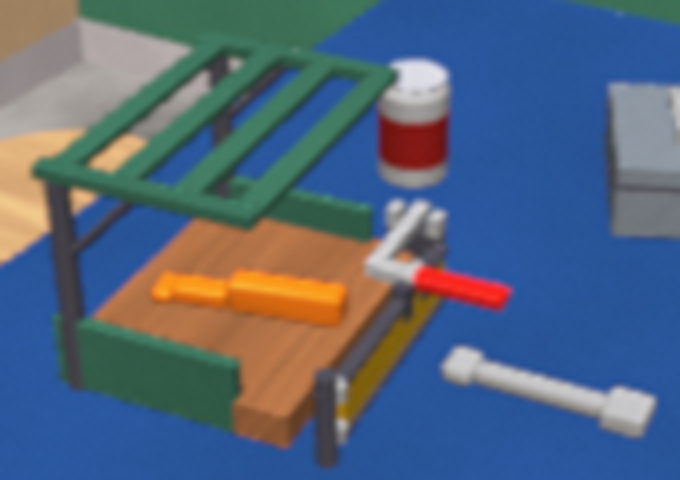

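```bash
cat > fit.py <<'E'
from h import *
from scipy.optimize import least_squares
t=load("pics/a_top.pkl"); s=load("pics/a_side.pkl")
T=lambda x,y:(260+(x+.5)/4-.5,125+(y+.5)/4-.5); S=lambda x,y:(230+(x+.5)/4-.5,150+(y+.5)/4-.5)
bayp=[(t,T(88,274),(50,120,187)),(t,T(423,246),(50,-120,187)),(t,T(68,46),(220,120,187)),(t,T(400,18),(220,-120,187)),(t,T(300,434),(-75,-30,68)),
(s,S(36,170),(220,120,181)),(s,S(250,220),(50,120,181)),(s,S(397,74),(50,-120,187)),(s,S(215,38),(220,-120,187)),(s,S(290,413),(30,120,30))]
def R2(p,X):
    X=np.array(X,float)/1000; c,sn=np.cos(p[2]),np.sin(p[2]); return np.array([p[0]+c*X[0]-sn*X[1],p[1]+sn*X[0]+c*X[1],X[2]])
def fit(pts,p0):
    r=lambda p:np.concatenate([proj(f,R2(p,X))[0]-uv for f,uv,X in pts])
    q=least_squares(r,p0,loss="soft_l1"); print(q.x.round(4),r(q.x).round(1).reshape(-1,2).tolist()); return q.x
if __name__=="__main__":
    b=fit(bayp,[.6,0,0])
    for n,uv,z in [("kick flange c",T(281,561),.018),("kick foot c",T(268,405),.018),("kmid",T(276,478),.016)]:
        print(n,plane(t,[uv],z)[0].round(4))
    for n,uv,z in [("kick foot c top",S(463,362),.018),("flange top",S(633,405),.018)]:
        print(n,plane(s,[uv],z)[0].round(4))
    # tyre lever top at z=.058 (deck 30 + 28)
    print("lever end mid top", plane(t,[T(244,288)],.058), "far",plane(t,[T(208,137)],.045), plane(t,[T(228,220)],.058))
    print("side: handle near end top", plane(s,[S(345,290),S(333,303),S(240,272),S(232,282),S(160,285)],.058).round(4))
    print("tin",plane(t,[(408,169)],.1),"cash",plane(t,[(401,234),(447,213),(461,240),(417,263)],.07),"adap",plane(t,[(221,162),(221,184)],.04))
    print("tray",plane(t,[(166,193),(238,199),(231,267),(157,259)],.025))
    print("thumb",R2(b,(-58,-30,64)),"bayx dir",np.degrees(b[2]))
E
python3 fit.py
```

```text
[ 0.5922 -0.0395  0.0983] [[0.3, 0.5], [-0.2, 0.6], [0.9, -0.6], [-0.1, 0.1], [0.2, -0.4], [-0.7, 0.3], [0.8, 1.2], [1.0, -1.2], [-2.0, -1.7], [-0.7, 1.1]]
kick flange c [ 0.4155 -0.0654  0.018 ]
kick foot c [ 0.5425 -0.0533  0.018 ]
kmid [ 0.4828 -0.0607  0.016 ]
kick foot c top [ 0.5416 -0.0499  0.018 ]
flange top [ 0.4139 -0.0648  0.018 ]
lever end mid top [[ 0.63495412 -0.03085276  0.058     ]] far [[ 7.59202900e-01 -5.18819543e-04  4.50000000e-02]] [[ 0.68952492 -0.01734386  0.058     ]]
side: handle near end top [[ 0.6353 -0.0371  0.058 ]
 [ 0.6341 -0.0179  0.058 ]
 [ 0.717  -0.0183  0.058 ]
 [ 0.7145 -0.0039  0.058 ]
 [ 0.7589  0.0265  0.058 ]]
tin [[ 0.7227339  -0.30319818  0.1       ]] cash [[ 0.51878639 -0.28724861  0.07      ]
 [ 0.58743748 -0.43814368  0.07      ]
 [ 0.50114233 -0.48362076  0.07      ]
 [ 0.42750901 -0.33875556  0.07      ]] adap [[0.74502545 0.29526444 0.04      ]
 [0.6726916  0.29259239 0.04      ]]
tray [[0.64200969 0.47741078 0.025     ]
 [0.62590985 0.23834924 0.025     ]
 [0.40486238 0.25508061 0.025     ]
 [0.42568441 0.49842796 0.025     ]]
thumb [ 0.53745466 -0.07500854  0.064     ] bayx dir 5.63406818168912
```

```bash
cat >> h.py <<'E'
def cur():
    from plant import manip
    s=manip.state(); q=s["tool_rot"]; return np.array(s["tool_pos"]),Ro.from_quat([q[1],q[2],q[3],q[0]]),s
def lean(yaw,deg):
    # tool x toward world +x(yaw), z forward-down by deg from vertical
    a=np.radians(deg); x=[np.cos(a),0,np.sin(a)]; z=[np.sin(a),0,-np.cos(a)]; y=np.cross(z,x)
    return Ro.from_euler("z",yaw)*Ro.from_matrix(np.c_[x,y,z])
def delta(p,yaw,deg):
    c,R,s=cur(); d=R.inv().apply(np.array(p)-c); w=(R.inv()*lean(yaw,deg)).as_rotvec(degrees=True)
    print("pos",c.round(4),"shift mm",(d*1000).round(1),"n50",round(np.linalg.norm(d)/.05,1),"turn",w.round(1),"F",s["contact_force"].round(1),"w",round(s["gripper_width"],3),"t",round(s["time"],2))
E
python3 - <<'E'
from h import *
w=load("pics/a_wrist.pkl"); c,R,s=cur(); cam=-np.array(w["R"]).T@w["t"]; print("cam in tool",R.inv().apply(cam-c), R.as_matrix().round(3), "axis",R.inv().apply(w["R"][2]))
delta([.479,-.059,.23],np.radians(5.5),0)
E
```

```text
cam in tool [ 6.91166014e-02  3.00580852e-05 -1.42491260e-01] [[ 0.97   0.243 -0.   ]
 [ 0.243 -0.97   0.002]
 [ 0.    -0.002 -1.   ]] axis [-2.71952858e-01 -8.68349188e-04  9.62310183e-01]
pos [ 0.152  -0.6057  0.2303] shift mm [ 450.2 -450.7    1.1] n50 12.7 turn [-0.1 -0.   8.6] F [0.4 0.4 0.4] w 1.0 t 0.15
```

{"method": "move_arm", "body": {"rows": [{"az":8.5,"jaw":0},{"tx":0.026,"ty":-0.042,"jaw":0},{"tx":0.026,"ty":-0.042,"jaw":0},{"tx":0.026,"ty":-0.042,"jaw":0},{"tx":0.026,"ty":-0.042,"jaw":0},{"tx":0.026,"ty":-0.042,"jaw":0},{"tx":0.026,"ty":-0.042,"jaw":0},{"tx":0.026,"ty":-0.042,"jaw":0},{"tx":0.026,"ty":-0.042,"jaw":0},{"tx":0.026,"ty":-0.042,"jaw":0},{"tx":0.026,"ty":-0.042,"jaw":0},{"tx":0.026,"ty":-0.042,"jaw":0}]}}

```text
schema error: expected keys tx, ty, tz, ax, ay, az, jaw
```

```bash
python3 - <<'E'
from h import *
delta([.479,-.059,.23],np.radians(5.5),0)
print(cur()[2]["joint_pos"])
E
```

```text
pos [ 0.152  -0.6057  0.2303] shift mm [ 450.2 -450.7    1.1] n50 12.7 turn [-0.1 -0.   8.6] F [0.4 0.4 0.4] w 1.0 t 0.15
[-1.44398700e+00  5.32395510e-02  1.61398092e+00 -1.01181593e-06
  1.47600732e+00 -1.18975714e-01]
```

{"method": "move_arm", "body": {"rows": [{"tx":0,"ty":0,"tz":0,"ax":0,"ay":0,"az":8.5,"jaw":0},{"tx":0.029,"ty":-0.0395,"tz":0,"ax":0,"ay":0,"az":0,"jaw":0},{"tx":0.029,"ty":-0.0395,"tz":0,"ax":0,"ay":0,"az":0,"jaw":0},{"tx":0.029,"ty":-0.0395,"tz":0,"ax":0,"ay":0,"az":0,"jaw":0},{"tx":0.029,"ty":-0.0395,"tz":0,"ax":0,"ay":0,"az":0,"jaw":0},{"tx":0.029,"ty":-0.0395,"tz":0,"ax":0,"ay":0,"az":0,"jaw":0},{"tx":0.029,"ty":-0.0395,"tz":0,"ax":0,"ay":0,"az":0,"jaw":0},{"tx":0.029,"ty":-0.0395,"tz":0,"ax":0,"ay":0,"az":0,"jaw":0},{"tx":0.029,"ty":-0.0395,"tz":0,"ax":0,"ay":0,"az":0,"jaw":0},{"tx":0.029,"ty":-0.0395,"tz":0,"ax":0,"ay":0,"az":0,"jaw":0},{"tx":0.029,"ty":-0.0395,"tz":0,"ax":0,"ay":0,"az":0,"jaw":0},{"tx":0.029,"ty":-0.0395,"tz":0,"ax":0,"ay":0,"az":0,"jaw":0}]}}

```text
time: 1.35
tool_pos: [0.4329, -0.136, 0.2271]
tool_rot: [-0.003, 0.999, 0.039, 0.0]
contact_force: [1.0, -1.2, 0.9]
gripper_width: 0.999
```

```bash
python3 - <<'E'
from h import *
delta([.479,-.059,.23],np.radians(5.5),0)
print(cur()[2]["joint_pos"])
E
```

```text
pos [ 0.4329 -0.136   0.2271] shift mm [ 52.  -73.2  -2.4] n50 1.8 turn [-0.4 -0.1 -1. ] F [ 1.  -1.2  0.9] w 0.999 t 1.35
[-0.47240754 -0.37392304  1.99854514  0.00590224  1.51954067  1.01997753]
```

{"method": "move_arm", "body": {"rows": [{"tx":0.026,"ty":-0.036,"tz":0,"ax":-0.2,"ay":0,"az":-0.5,"jaw":0},{"tx":0.026,"ty":-0.036,"tz":0,"ax":-0.2,"ay":0,"az":-0.5,"jaw":0},{"tx":0,"ty":-0.001,"tz":0.0,"ax":0,"ay":0,"az":0,"jaw":60},{"tx":0,"ty":0,"tz":0,"ax":0,"ay":0,"az":0,"jaw":60}]}}

```text
time: 1.75
tool_pos: [0.481, -0.0497, 0.2266]
tool_rot: [-0.0, 0.999, 0.053, 0.0]
contact_force: [0.4, -0.8, -0.4]
gripper_width: 0.764
```

```bash
python3 - <<'E'
from h import *
delta([.479,-.059,.23],np.radians(5.5),0)
f=grab("c",("wrist","top"))
w=f["wrist"]
E
```

```text
pos [ 0.481  -0.0497  0.2266] shift mm [-2.9  9.1 -3.4] n50 0.2 turn [-0.  -0.   0.6] F [ 0.4 -0.8 -0.4] w 0.764 t 1.75
```

View pics/c_wrist.png

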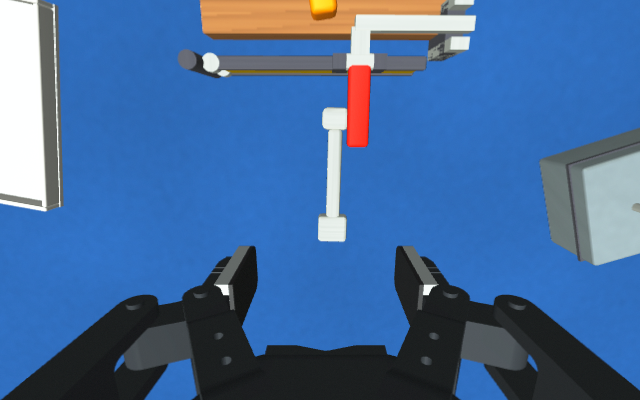

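```bash
python3 - <<'E'
from h import *
from fit import R2
w=load("pics/c_wrist.pkl")
print(plane(w,[(336,118),(332.5,228),(335,128),(332.5,216)],.017).round(4))
a,b=plane(w,[(335,112),(332.5,228)],.017)[:,:2]; print(np.degrees(np.arctan2(*(a-b)[::-1])))
b=np.array([.5922,-.0395,.0983])
print(proj(w,[R2(b,(-75,-30,70)),R2(b,(-8,105,60)),R2(b,(30,120,30))]))
print(plane(w,[(344,18)],.058),plane(w,[(307.0,13),(335.5,11)],.058))
E
```

```text
[[ 0.5449 -0.054   0.017 ]
 [ 0.4195 -0.0643  0.017 ]
 [ 0.5344 -0.0541  0.017 ]
 [ 0.4344 -0.0627  0.017 ]]
5.278684091016959
[[358.88512681 148.44576463]
 [212.16176954  71.89218169]
 [203.96491407  33.58578241]]
[[ 0.63070184 -0.04982699  0.058     ]] [[ 0.6311607  -0.01715432  0.058     ]
 [ 0.63535386 -0.04177575  0.058     ]]
```

{"method": "move_arm", "body": {"rows": [{"tx":-0.008,"ty":0.005,"tz":0.03,"ax":0,"ay":0,"az":0.3,"jaw":130},{"tx":-0.008,"ty":0.0045,"tz":0.04,"ax":0,"ay":0,"az":0.3,"jaw":130},{"tx":0,"ty":0,"tz":0.04,"ax":0,"ay":0,"az":0,"jaw":130},{"tx":0,"ty":0,"tz":0.04,"ax":0,"ay":0,"az":0,"jaw":130},{"tx":0,"ty":0,"tz":0.03,"ax":0,"ay":0,"az":0,"jaw":130},{"tx":0,"ty":0,"tz":0.01,"ax":0,"ay":0,"az":0,"jaw":130},{"tx":0,"ty":0,"tz":0,"ax":0,"ay":0,"az":0,"jaw":130}]}}

```text
time: 2.55
tool_pos: [0.4649, -0.0734, 0.0342]
tool_rot: [0.002, 0.999, 0.037, 0.004]
contact_force: [-1.1, -0.1, 0.1]
gripper_width: 0.492
```

```bash
python3 - <<'E'
from h import *
delta([.465,-.0603,.006],np.radians(5.),0)
E
```

```text
pos [ 0.4649 -0.0734  0.0342] shift mm [  0.8 -13.2  28.2] n50 0.6 turn [ 0.3 -0.5 -0.7] F [-1.1 -0.1  0.1] w 0.492 t 2.55
```

{"method": "move_arm", "body": {"rows": [{"tx":0,"ty":-0.012,"tz":0,"ax":0.3,"ay":-0.5,"az":-0.7,"jaw":130},{"tx":0,"ty":0,"tz":0,"ax":0,"ay":0,"az":0,"jaw":130},{"tx":0,"ty":0,"tz":0,"ax":0,"ay":0,"az":0,"jaw":130}]}}

```text
time: 2.85
tool_pos: [0.4668, -0.0624, 0.0386]
tool_rot: [0.001, 0.999, 0.043, 0.003]
contact_force: [0.7, -0.3, 0.9]
gripper_width: 0.488
```

```bash
python3 - <<'E'
from h import *
delta([.465,-.0603,.006],np.radians(5.),0)
E
```

```text
pos [ 0.4668 -0.0624  0.0386] shift mm [-1.8 -2.3 32.5] n50 0.7 turn [ 0.1 -0.3 -0.1] F [ 0.7 -0.3  0.9] w 0.488 t 2.85
```

{"method": "move_arm", "body": {"rows": [{"tx":-0.001,"ty":-0.002,"tz":0.012,"ax":0,"ay":0,"az":0,"jaw":130},{"tx":0,"ty":0,"tz":0.01,"ax":0,"ay":0,"az":0,"jaw":130},{"tx":0,"ty":0,"tz":0.005,"ax":0,"ay":0,"az":0,"jaw":130},{"tx":0,"ty":0,"tz":0,"ax":0,"ay":0,"az":0,"jaw":130},{"tx":0,"ty":0,"tz":0,"ax":0,"ay":0,"az":0,"jaw":130}]}}

```text
time: 3.35
tool_pos: [0.4676, -0.0605, 0.0116]
tool_rot: [0.002, 0.999, 0.043, 0.005]
contact_force: [-0.2, 0.1, 0.3]
gripper_width: 0.49
```

```bash
python3 - <<'E'
from h import *
delta([.465,-.0603,.006],np.radians(5.),0)
E
```

```text
pos [ 0.4676 -0.0605  0.0116] shift mm [-2.7 -0.4  5.5] n50 0.1 turn [ 0.2 -0.5 -0. ] F [-0.2  0.1  0.3] w 0.49 t 3.35
```

{"method": "move_arm", "body": {"rows": [{"tx":-0.002,"ty":0,"tz":0.007,"ax":0,"ay":-0.5,"az":0,"jaw":130},{"tx":0,"ty":0,"tz":0,"ax":0,"ay":0,"az":0,"jaw":255},{"tx":0,"ty":0,"tz":0,"ax":0,"ay":0,"az":0,"jaw":255},{"tx":0,"ty":0,"tz":0,"ax":0,"ay":0,"az":0,"jaw":255},{"tx":0,"ty":0,"tz":0,"ax":0,"ay":0,"az":0,"jaw":255},{"tx":0,"ty":0,"tz":0,"ax":0,"ay":0,"az":0,"jaw":255},{"tx":0,"ty":0,"tz":0,"ax":0,"ay":0,"az":0,"jaw":255},{"tx":0,"ty":0,"tz":0,"ax":0,"ay":0,"az":0,"jaw":255}]}}

```text
time: 4.15
tool_pos: [0.4658, -0.0608, 0.0043]
tool_rot: [0.002, 0.999, 0.043, 0.0]
contact_force: [-0.0, -0.5, -1.0]
gripper_width: 0.166
```

{"method": "move_arm", "body": {"rows": [{"tx":0,"ty":0,"tz":-0.003,"ax":0,"ay":0,"az":0,"jaw":255},{"tx":-0.012,"ty":0,"tz":0,"ax":0,"ay":0,"az":0,"jaw":255},{"tx":-0.015,"ty":0,"tz":0,"ax":0,"ay":0,"az":0,"jaw":255},{"tx":-0.015,"ty":0,"tz":0,"ax":0,"ay":0,"az":0,"jaw":255},{"tx":-0.015,"ty":0,"tz":0,"ax":0,"ay":0,"az":0,"jaw":255},{"tx":-0.012,"ty":0,"tz":0,"ax":0,"ay":0,"az":0,"jaw":255},{"tx":-0.005,"ty":0,"tz":-0.01,"ax":0,"ay":0,"az":0,"jaw":255},{"tx":0,"ty":0,"tz":-0.03,"ax":0,"ay":0,"az":0,"jaw":255},{"tx":0,"ty":0,"tz":-0.03,"ax":0,"ay":0,"az":0,"jaw":255},{"tx":0,"ty":0,"tz":-0.02,"ax":0,"ay":0,"az":0,"jaw":255},{"tx":0,"ty":0,"tz":0,"ax":0,"ay":0,"az":0,"jaw":255}]}}

```text
time: 5.25
tool_pos: [0.3765, -0.0647, 0.093]
tool_rot: [-0.001, 0.999, 0.043, -0.008]
contact_force: [0.1, -0.8, -2.1]
gripper_width: 0.166
```

```bash
python3 - <<'E'
from h import *
print(cur()[2]["joint_pos"])
f=grab("d",("wrist",))
# tray target
ty=np.radians(-4.4); c=np.array([.5246,.367]); R=np.array([[np.cos(ty),-np.sin(ty)],[np.sin(ty),np.cos(ty)]])
p=c+R@[-.018,.05]; print(p)
delta([*p,.1],ty,0)
E
```

```text
[-0.36211376 -0.44938089  2.28080241 -0.0048804   1.32603317  1.12364042]
[0.510489   0.41823358]
pos [ 0.3755 -0.0643  0.0913] shift mm [ 175.9 -469.1  -10.2] n50 10.0 turn [-0.1  1.1  9.3] F [ 0.4  0.8 -2.5] w 0.166 t 5.3
```

View pics/d_wrist.png

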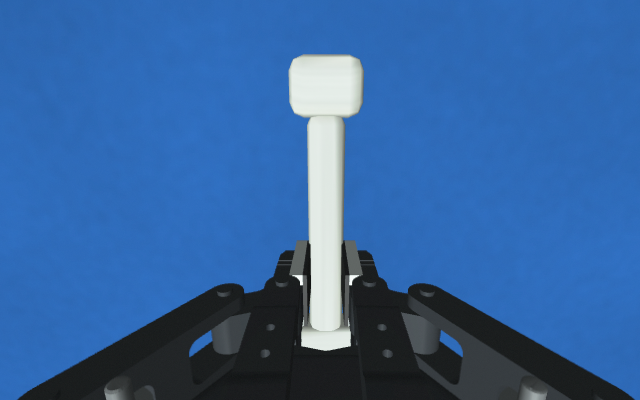

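{"method": "move_arm", "body": {"rows": [{"tx":0.008,"ty":-0.025,"tz":-0.005,"ax":0,"ay":0.5,"az":0.5,"jaw":255},{"tx":0.0122,"ty":-0.043,"tz":-0.003,"ax":0,"ay":0.5,"az":0.9,"jaw":255},{"tx":0.0122,"ty":-0.043,"tz":0,"ax":0,"ay":0,"az":0.9,"jaw":255},{"tx":0.0122,"ty":-0.043,"tz":0,"ax":0,"ay":0,"az":0.9,"jaw":255},{"tx":0.0122,"ty":-0.043,"tz":0,"ax":0,"ay":0,"az":0.9,"jaw":255},{"tx":0.0122,"ty":-0.043,"tz":0,"ax":0,"ay":0,"az":0.9,"jaw":255},{"tx":0.0122,"ty":-0.043,"tz":0,"ax":0,"ay":0,"az":0.9,"jaw":255},{"tx":0.0122,"ty":-0.043,"tz":0,"ax":0,"ay":0,"az":0.9,"jaw":255},{"tx":0.0122,"ty":-0.043,"tz":0,"ax":0,"ay":0,"az":0.9,"jaw":255},{"tx":0.008,"ty":-0.02,"tz":0,"ax":0,"ay":0,"az":0.9,"jaw":255},{"tx":0,"ty":0,"tz":0,"ax":0,"ay":0,"az":0,"jaw":255},{"tx":0,"ty":0,"tz":0,"ax":0,"ay":0,"az":0,"jaw":255}]}}

```text
time: 6.5
tool_pos: [0.4685, 0.3364, 0.0708]
tool_rot: [0.005, 0.999, -0.037, -0.017]
contact_force: [-0.2, 0.0, -2.1]
gripper_width: 0.165
```

```bash
cat >> h.py <<'E'
def tray(x,y):
    ty=np.radians(-4.4); c=np.array([.5246,.367]); R=np.array([[np.cos(ty),-np.sin(ty)],[np.sin(ty),np.cos(ty)]]); return c+R@[x,y]
E
python3 - <<'E'
from h import *
print(cur()[2]["joint_pos"])
delta([*tray(-.018,.05),.1],np.radians(-4.4),0)
E
```

```text
[0.48967924 0.11412227 1.8299711  0.00890996 1.23280218 2.13093105]
pos [0.4685 0.3364 0.0708] shift mm [ 34.8 -84.3 -31.4] n50 1.9 turn [0.7 2.  0.2] F [-0.2  0.  -2.1] w 0.165 t 6.5
```

{"method": "move_arm", "body": {"rows": [{"tx":0.012,"ty":-0.028,"tz":-0.005,"ax":0.3,"ay":1,"az":0,"jaw":255},{"tx":0.012,"ty":-0.028,"tz":-0.005,"ax":0.3,"ay":1,"az":0,"jaw":255},{"tx":0.012,"ty":-0.026,"tz":-0.004,"ax":0,"ay":0.5,"az":0,"jaw":255},{"tx":0,"ty":0,"tz":0,"ax":0,"ay":0,"az":0,"jaw":255},{"tx":0,"ty":0,"tz":0,"ax":0,"ay":0,"az":0,"jaw":255}]}}

```text
time: 7.0
tool_pos: [0.5063, 0.4086, 0.0747]
tool_rot: [0.006, 0.999, -0.039, -0.001]
contact_force: [0.0, -0.4, -2.6]
gripper_width: 0.165
```

```bash
python3 - <<'E'
from h import *
delta([*tray(-.018,.05),.01],np.radians(-4.4),0)
f=grab("e",("wrist",))
E
```

```text
pos [0.5063 0.4086 0.0747] shift mm [  3.6 -10.7  64.6] n50 1.3 turn [ 0.7  0.1 -0.1] F [ 0.  -0.4 -2.6] w 0.165 t 7.0
```

View pics/e_wrist.png

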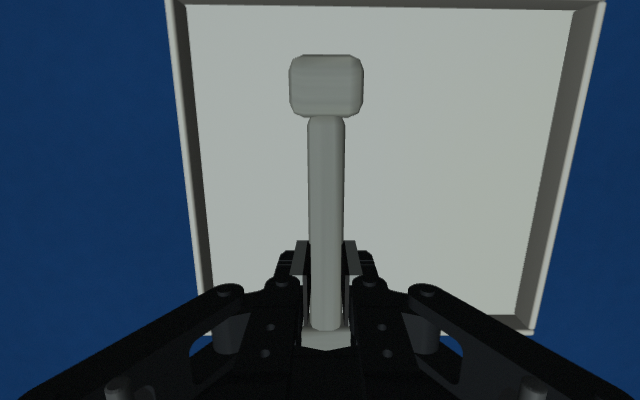

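{"method": "move_arm", "body": {"rows": [{"tx":0.003,"ty":-0.006,"tz":0.015,"ax":0.6,"ay":0,"az":0,"jaw":255},{"tx":0,"ty":0,"tz":0.015,"ax":0,"ay":0,"az":0,"jaw":255},{"tx":0,"ty":0,"tz":0.012,"ax":0,"ay":0,"az":0,"jaw":255},{"tx":0,"ty":0,"tz":0.005,"ax":0,"ay":0,"az":0,"jaw":255},{"tx":0,"ty":0,"tz":0,"ax":0,"ay":0,"az":0,"jaw":255},{"tx":0,"ty":0,"tz":0,"ax":0,"ay":0,"az":0,"jaw":255}]}}

```text
time: 7.65
tool_pos: [0.5068, 0.4094, 0.0197]
tool_rot: [0.003, 0.999, -0.041, -0.004]
contact_force: [-0.9, -0.1, -2.6]
gripper_width: 0.166
```

```bash
python3 - <<'E'
from h import *
delta([*tray(-.018,.05),.01],np.radians(-4.4),0)
E
```

```text
pos [0.5068 0.4094 0.0197] shift mm [ 3.  -9.2  9.6] n50 0.3 turn [ 0.3  0.5 -0.3] F [-0.9 -0.1 -2.6] w 0.166 t 7.65
```

{"method": "move_arm", "body": {"rows": [{"tx":0,"ty":-0.001,"tz":0.005,"ax":0.3,"ay":0.5,"az":0,"jaw":255},{"tx":0,"ty":0,"tz":0.003,"ax":0,"ay":0,"az":0,"jaw":255},{"tx":0,"ty":0,"tz":0,"ax":0,"ay":0,"az":0,"jaw":255},{"tx":0,"ty":0,"tz":0,"ax":0,"ay":0,"az":0,"jaw":140},{"tx":0,"ty":0,"tz":0,"ax":0,"ay":0,"az":0,"jaw":140},{"tx":0,"ty":0,"tz":0,"ax":0,"ay":0,"az":0,"jaw":140},{"tx":0,"ty":0,"tz":-0.003,"ax":0,"ay":0,"az":0,"jaw":140},{"tx":0,"ty":0,"tz":-0.02,"ax":0,"ay":0,"az":0,"jaw":140},{"tx":0,"ty":0,"tz":-0.04,"ax":0,"ay":0,"az":0,"jaw":140},{"tx":0,"ty":0,"tz":-0.04,"ax":0,"ay":0,"az":0,"jaw":140},{"tx":0,"ty":0,"tz":-0.04,"ax":0,"ay":0,"az":0,"jaw":140}]}}

```text
time: 8.75
tool_pos: [0.5048, 0.4094, 0.1558]
tool_rot: [0.002, 0.999, -0.041, -0.002]
contact_force: [0.4, 0.4, -0.8]
gripper_width: 0.456
```

```bash
python3 - <<'E'
from h import *
delta([*tray(-.018,.05),.2],np.radians(-4.4),0)
f=grab("f",("wrist",))
E
```

```text
pos [0.5048 0.4094 0.1558] shift mm [  4.8  -9.1 -44.2] n50 0.9 turn [ 0.2  0.2 -0.3] F [ 0.4  0.4 -0.8] w 0.456 t 8.75
```

View pics/f_wrist.png

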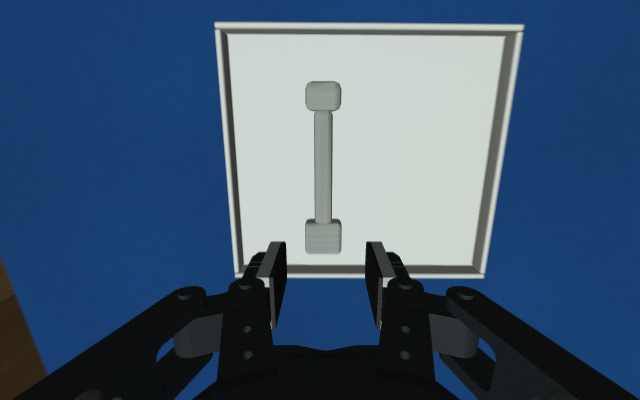

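{"method": "move_arm", "body": {"rows": [{"tx":-0.005,"ty":0.025,"tz":-0.01,"ax":0,"ay":0,"az":-3,"jaw":120},{"tx":-0.005,"ty":0.045,"tz":-0.002,"ax":0,"ay":0,"az":-3,"jaw":120},{"tx":-0.005,"ty":0.045,"tz":-0.002,"ax":0,"ay":0,"az":-3,"jaw":120},{"tx":-0.005,"ty":0.045,"tz":-0.002,"ax":0,"ay":0,"az":-1,"jaw":120},{"tx":-0.005,"ty":0.045,"tz":-0.002,"ax":0,"ay":0,"az":0,"jaw":120},{"tx":-0.005,"ty":0.045,"tz":-0.002,"ax":0,"ay":0,"az":0,"jaw":120},{"tx":-0.005,"ty":0.045,"tz":-0.002,"ax":0,"ay":0,"az":0,"jaw":120},{"tx":-0.005,"ty":0.045,"tz":-0.002,"ax":0,"ay":0,"az":0,"jaw":120},{"tx":0,"ty":0.045,"tz":-0.002,"ax":0,"ay":0,"az":0,"jaw":120},{"tx":0,"ty":0.04,"tz":-0.002,"ax":0,"ay":0,"az":0,"jaw":120},{"tx":0,"ty":0.02,"tz":0,"ax":0,"ay":0,"az":0,"jaw":120},{"tx":0,"ty":0,"tz":0,"ax":0,"ay":0,"az":0,"jaw":120}]}}

```text
time: 10.0
tool_pos: [0.5045, -0.0471, 0.2049]
tool_rot: [-0.004, 0.998, 0.052, 0.019]
contact_force: [-0.0, -0.1, -0.2]
gripper_width: 0.532
```

```bash
python3 - <<'E'
from h import *
print(cur()[2]["joint_pos"])
delta([.48,-.075,.16],np.radians(5.6),0)
delta([.48,-.075,.16],np.radians(185.6),0)
E
```

```text
[-0.25069968 -0.24481533  1.93474298  0.01937348  1.41739409  1.21285057]
pos [ 0.5045 -0.0471  0.2049] shift mm [-29.   25.5  43.6] n50 1.2 turn [-0.4 -2.2  0.4] F [-0.  -0.1 -0.2] w 0.532 t 10.0
pos [ 0.5045 -0.0471  0.2049] shift mm [-29.   25.5  43.6] n50 1.2 turn [   3.5   -0.6 -179.6] F [-0.  -0.1 -0.2] w 0.532 t 10.0
```

{"method": "move_arm", "body": {"rows": [{"tx":-0.025,"ty":0.02,"tz":0,"ax":0,"ay":-2,"az":-6,"jaw":120},{"tx":0,"ty":0,"tz":0,"ax":0,"ay":0,"az":-8.5,"jaw":120},{"tx":0,"ty":0,"tz":0,"ax":0,"ay":0,"az":-8.5,"jaw":120},{"tx":0,"ty":0,"tz":0,"ax":0,"ay":0,"az":-8.5,"jaw":120},{"tx":0,"ty":0,"tz":0,"ax":0,"ay":0,"az":-8.5,"jaw":120},{"tx":0,"ty":0,"tz":0,"ax":0,"ay":0,"az":-8.5,"jaw":120},{"tx":0,"ty":0,"tz":0,"ax":0,"ay":0,"az":-8.5,"jaw":120},{"tx":0,"ty":0,"tz":0,"ax":0,"ay":0,"az":-8.5,"jaw":120},{"tx":0,"ty":0,"tz":0,"ax":0,"ay":0,"az":-8.5,"jaw":120},{"tx":0,"ty":0,"tz":0,"ax":0,"ay":0,"az":-8.5,"jaw":120},{"tx":0,"ty":0,"tz":0,"ax":0,"ay":0,"az":-8.5,"jaw":120},{"tx":0,"ty":0,"tz":0,"ax":0,"ay":0,"az":-8.5,"jaw":120}]}}

```text
time: 11.2
tool_pos: [0.4821, -0.0598, 0.2075]
tool_rot: [0.002, 0.595, 0.804, 0.006]
contact_force: [0.7, 0.8, -0.5]
gripper_width: 0.529
```

```bash
python3 - <<'E'
from h import *
print(cur()[2]["joint_pos"])
delta([.48,-.075,.16],np.radians(185.6),0)
E
```

```text
[-0.28254355 -0.28174665  1.96015103  0.0100582   1.45569059 -0.57963706]
pos [ 0.4821 -0.0598  0.2075] shift mm [-14.1  -7.   47.3] n50 1.0 turn [  0.7   0.3 -78.6] F [ 0.7  0.8 -0.5] w 0.529 t 11.2
```

{"method": "move_arm", "body": {"rows": [{"tx":0,"ty":0,"tz":0,"ax":0,"ay":0,"az":-8.5,"jaw":120},{"tx":0,"ty":0,"tz":0,"ax":0,"ay":0,"az":-8.5,"jaw":120},{"tx":0,"ty":0,"tz":0,"ax":0,"ay":0,"az":-8.5,"jaw":120},{"tx":0,"ty":0,"tz":0,"ax":0,"ay":0,"az":-8.5,"jaw":120},{"tx":0,"ty":0,"tz":0,"ax":0,"ay":0,"az":-8.5,"jaw":120},{"tx":0,"ty":0,"tz":0,"ax":0,"ay":0,"az":-8.5,"jaw":120},{"tx":0,"ty":0,"tz":0,"ax":0,"ay":0,"az":-8.5,"jaw":120},{"tx":0,"ty":0,"tz":0,"ax":0,"ay":0,"az":-8.5,"jaw":120},{"tx":0,"ty":0,"tz":0,"ax":0,"ay":0,"az":-5,"jaw":120},{"tx":0,"ty":0,"tz":0,"ax":0,"ay":0,"az":0,"jaw":120}]}}

```text
time: 12.2
tool_pos: [0.4828, -0.0484, 0.2102]
tool_rot: [0.008, -0.01, 1.0, 0.005]
contact_force: [-0.6, -0.2, -0.0]
gripper_width: 0.529
```

```bash
python3 - <<'E'
from h import *
print(cur()[2]["joint_pos"])
delta([.5375,-.075,.16],np.radians(185.6),0)
f=grab("g",("wrist","side"))
E
```

```text
[-0.26170056 -0.28937382  1.96171745  0.01438991  1.45670051 -1.85372123]
pos [ 0.4828 -0.0484  0.2102] shift mm [-53.3 -28.2  50.8] n50 1.6 turn [ 0.6  0.9 -4.5] F [-0.6 -0.2 -0. ] w 0.529 t 12.2
```

View pics/g_wrist.png

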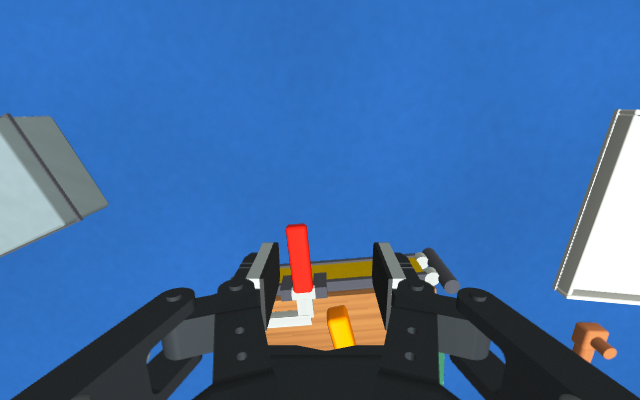

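```bash
cat > thumb.py <<'E'
from h import *
import sys
def th(phi,theta,h=np.array([0.5922,-.0395]),b=.0983,r=58):
    H=h+np.array([-np.sin(b),np.cos(b)])*.105
    a=b-phi; v=np.array([-r*np.cos(theta),-135])/1000
    c,s=np.cos(a),np.sin(a)
    return np.array([H[0]+c*v[0]-s*v[1],H[1]+s*v[0]+c*v[1],(64-r*np.sin(theta))/1000]),a
def go(phi,theta,dz=-.019,dt=0):
    p,a=th(phi,theta); p[2]+=dz; p=p; print("target",p.round(4)); delta(p,a+np.pi,0)
E
python3 - <<'E'
from thumb import *
w=load("pics/g_wrist.pkl")
print(plane(w,[(296,226),(302,291)],.07))
print(th(0,0,r=75),th(0,0))
go(0,0)
E
```

```text
[[ 0.52081108 -0.07401979  0.07      ]
 [ 0.59107598 -0.06843937  0.07      ]]
(array([ 0.52050632, -0.07671581,  0.064     ]), 0.0983) (array([ 0.53742425, -0.0750474 ,  0.064     ]), 0.0983)
target [ 0.5374 -0.075   0.045 ]
pos [ 0.4828 -0.0486  0.2101] shift mm [-51.5 -29.1 165.7] n50 3.5 turn [ 0.5  0.9 -4.6] F [ 0.3  0.5 -0.3] w 0.531 t 12.3
```

{"method": "move_arm", "body": {"rows": [{"tx":-0.025,"ty":-0.014,"tz":0.02,"ax":0.3,"ay":0.5,"az":-2.3,"jaw":120},{"tx":-0.025,"ty":-0.014,"tz":0.04,"ax":0.3,"ay":0.5,"az":-2.3,"jaw":120},{"tx":0,"ty":0,"tz":0.02,"ax":0,"ay":0,"az":0,"jaw":120},{"tx":0,"ty":0,"tz":0,"ax":0,"ay":0,"az":0,"jaw":120},{"tx":0,"ty":0,"tz":0,"ax":0,"ay":0,"az":0,"jaw":120}]}}

```text
time: 12.8
tool_pos: [0.5384, -0.0738, 0.1312]
tool_rot: [0.002, -0.048, 0.999, -0.001]
contact_force: [-0.2, 0.0, 0.5]
gripper_width: 0.529
```

```bash
python3 - <<'E'
from thumb import *
go(0,0)
E
```

```text
target [ 0.5374 -0.075   0.045 ]
pos [ 0.5384 -0.0738  0.1312] shift mm [ 1.4 -0.9 86.2] n50 1.7 turn [-0.2  0.2 -0.1] F [-0.2  0.   0.5] w 0.529 t 12.8
```

{"method": "move_arm", "body": {"rows": [{"tx":0.001,"ty":0,"tz":0.02,"ax":0,"ay":0,"az":0,"jaw":120},{"tx":0,"ty":0,"tz":0.025,"ax":0,"ay":0,"az":0,"jaw":120},{"tx":0,"ty":0,"tz":0.02,"ax":0,"ay":0,"az":0,"jaw":120},{"tx":0,"ty":0,"tz":0.008,"ax":0,"ay":0,"az":0,"jaw":120},{"tx":0,"ty":0,"tz":0,"ax":0,"ay":0,"az":0,"jaw":120},{"tx":0,"ty":0,"tz":0,"ax":0,"ay":0,"az":0,"jaw":120}]}}

```text
time: 13.4
tool_pos: [0.5434, -0.0745, 0.0679]
tool_rot: [0.011, -0.047, 0.999, -0.004]
contact_force: [0.4, 0.5, 0.4]
gripper_width: 0.53
```

```bash
python3 - <<'E'
from thumb import *
go(0,0)
E
```

```text
target [ 0.5374 -0.075   0.045 ]
pos [ 0.5434 -0.0745  0.0679] shift mm [ 6.5  0.2 22.8] n50 0.5 turn [-0.5  1.2 -0.3] F [0.4 0.5 0.4] w 0.53 t 13.4
```

{"method": "move_arm", "body": {"rows": [{"tx":0.005,"ty":0,"tz":0.012,"ax":-0.5,"ay":1,"az":0,"jaw":120},{"tx":0.001,"ty":0,"tz":0.008,"ax":0,"ay":0,"az":0,"jaw":120},{"tx":0,"ty":0,"tz":0,"ax":0,"ay":0,"az":0,"jaw":255},{"tx":0,"ty":0,"tz":0,"ax":0,"ay":0,"az":0,"jaw":255},{"tx":0,"ty":0,"tz":0,"ax":0,"ay":0,"az":0,"jaw":255},{"tx":0,"ty":0,"tz":0,"ax":0,"ay":0,"az":0,"jaw":255},{"tx":0,"ty":0,"tz":0,"ax":0,"ay":0,"az":0,"jaw":255},{"tx":0,"ty":0,"tz":0,"ax":0,"ay":0,"az":0,"jaw":255}]}}

```text
time: 14.2
tool_pos: [0.5393, -0.0734, 0.0503]
tool_rot: [0.003, -0.047, 0.999, 0.002]
contact_force: [-1.1, 0.8, -0.6]
gripper_width: 0.22
```

```bash
python3 - <<'E'
from thumb import *
go(0,0)
go(0,.5)
E
```

```text
target [ 0.5374 -0.075   0.045 ]
pos [ 0.5393 -0.0734  0.0503] shift mm [ 2.  -1.5  5.2] n50 0.1 turn [ 0.2  0.4 -0.3] F [-1.1  0.8 -0.6] w 0.22 t 14.2
target [ 0.5445 -0.0744  0.0172]
pos [ 0.5393 -0.0734  0.0503] shift mm [-4.9 -1.6 33.1] n50 0.7 turn [ 0.2  0.4 -0.3] F [-1.1  0.8 -0.6] w 0.22 t 14.2
```

{"method": "move_arm", "body": {"rows": [{"tx":0,"ty":0,"tz":0.006,"ax":0,"ay":0,"az":0,"jaw":255},{"tx":-0.001,"ty":0,"tz":0.007,"ax":0,"ay":0,"az":0,"jaw":255},{"tx":-0.002,"ty":0,"tz":0.006,"ax":0,"ay":0,"az":0,"jaw":255},{"tx":-0.002,"ty":0,"tz":0.004,"ax":0,"ay":0,"az":0,"jaw":255},{"tx":0,"ty":0,"tz":0,"ax":0,"ay":0,"az":0,"jaw":255}]}}

```text
time: 14.7
tool_pos: [0.5421, -0.0729, 0.0308]
tool_rot: [-0.001, -0.048, 0.999, 0.003]
contact_force: [-3.3, 0.8, 5.5]
gripper_width: 0.218
```

```bash
python3 - <<'E'
from thumb import *
go(0,.5)
E
```

```text
target [ 0.5445 -0.0744  0.0172]
pos [ 0.5421 -0.0729  0.0308] shift mm [-2.3 -1.7 13.6] n50 0.3 turn [ 0.3 -0.1 -0.1] F [-3.3  0.8  5.5] w 0.218 t 14.7
```

{"method": "move_arm", "body": {"rows": [{"tx":-0.002,"ty":0,"tz":0.006,"ax":0,"ay":0,"az":0,"jaw":255},{"tx":-0.001,"ty":0,"tz":0.005,"ax":0,"ay":0,"az":0,"jaw":255},{"tx":0,"ty":0,"tz":0.002,"ax":0,"ay":0,"az":0,"jaw":255}]}}

```text
time: 15.0
tool_pos: [0.5454, -0.0727, 0.0212]
tool_rot: [-0.002, -0.049, 0.999, 0.003]
contact_force: [-6.7, 2.0, 9.6]
gripper_width: 0.218
```

```bash
python3 - <<'E'
from thumb import *
go(0,.5)
f=grab("i",("side",)); crop(f["side"],230,150,400,270,4,"pics/i2.png")
E
```

```text
target [ 0.5445 -0.0744  0.0172]
pos [ 0.5454 -0.0727  0.0212] shift mm [ 1.1 -1.6  4. ] n50 0.1 turn [ 0.4 -0.2 -0.1] F [-6.7  2.   9.6] w 0.218 t 15.0
```

View pics/i2.png

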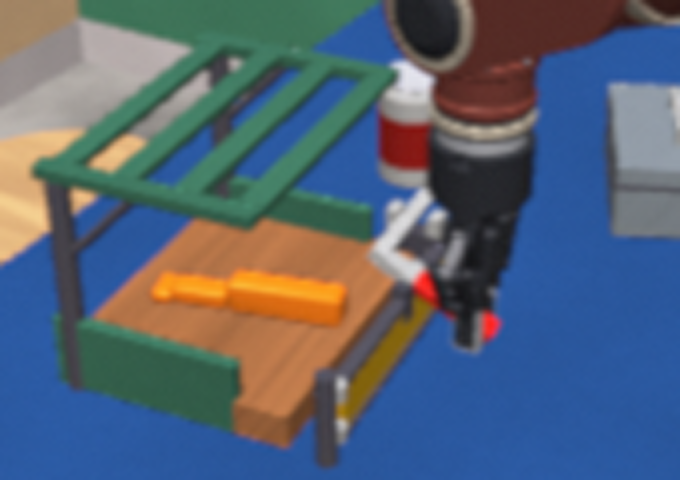

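{"method": "move_arm", "body": {"rows": [{"tx":0.006,"ty":0.001,"tz":0.003,"ax":0,"ay":0,"az":2,"jaw":255},{"tx":0.007,"ty":0.002,"tz":0.003,"ax":0,"ay":0,"az":3,"jaw":255},{"tx":0.008,"ty":0.003,"tz":0.003,"ax":0,"ay":0,"az":3.4,"jaw":255},{"tx":0.008,"ty":0.003,"tz":0.002,"ax":0,"ay":0,"az":3.4,"jaw":255}]}}

```text
time: 15.45
tool_pos: [0.5236, -0.0644, 0.0191]
tool_rot: [0.005, 0.053, 0.999, 0.002]
contact_force: [-7.4, 2.2, 12.4]
gripper_width: 0.221
```

```bash
cat >> thumb.py <<'E'
def phi():
    c,R,s=cur(); 
    H=np.array([0.5922,-.0395])+np.array([-np.sin(.0983),np.cos(.0983)])*.105
    d=c[:2]-H; a=np.arctan2(d[1],d[0]); r=np.hypot(*d)
    x=-R.as_matrix()[:2,0]; yaw=np.arctan2(x[1],x[0])
    th=.5; a0=np.arctan2(-135,-58*np.cos(th))
    print("phi pos",((a0+.0983-a+np.pi)%(2*np.pi)-np.pi).round(3),"r",r.round(4),"phi yaw",(.0983-yaw).round(3),"z",c[2].round(4),"F",s["contact_force"].round(1),"torq",s["ft_torque"].round(2),"w",s["gripper_width"].round(3),"t",round(s["time"],2))
E
python3 - <<'E'
from thumb import *
phi(); print(np.hypot(135,58*np.cos(.5)))
E
```

```text
Traceback (most recent call last):
  File "thumb.py", line 16, in phi
    print("phi pos",((a0+.0983-a+np.pi)%(2*np.pi)-np.pi).round(3),"r",r.round(4),"phi yaw",(.0983-yaw).round(3),"z",c[2].round(4),"F",s["contact_force"].round(1),"torq",s["ft_torque"].round(2),"w",s["gripper_width"].round(3),"t",round(s["time"],2))
                                                                                                                                                                                                     ^^^^^^^^^^^^^^^^^^^^^^^^
AttributeError: 'float' object has no attribute 'round'
```

```bash
sed -i 's/s\["gripper_width"\].round(3)/round(s["gripper_width"],3)/' thumb.py
python3 - <<'E'
from thumb import *
phi(); print(np.hypot(135,58*np.cos(.5)))
E
```

```text
phi pos 0.161 r 0.1419 phi yaw 0.204 z 0.0191 F [-7.4  2.2 12.4] torq [-0.14  0.44  1.2 ] w 0.221 t 15.45
144.27677733602943
```

{"method": "move_arm", "body": {"rows": [{"tx":0.009,"ty":0.002,"tz":0.001,"ax":0,"ay":0,"az":2.5,"jaw":255},{"tx":0.009,"ty":0.002,"tz":0.001,"ax":0,"ay":0,"az":3,"jaw":255},{"tx":0.009,"ty":0.003,"tz":0.001,"ax":0,"ay":0,"az":3.4,"jaw":255},{"tx":0.009,"ty":0.003,"tz":0.001,"ax":0,"ay":0,"az":3.4,"jaw":255},{"tx":0.009,"ty":0.003,"tz":0.001,"ax":0,"ay":0,"az":3.4,"jaw":255}]}}

```text
time: 15.95
tool_pos: [0.4879, -0.0418, 0.02]
tool_rot: [0.012, 0.189, 0.982, 0.002]
contact_force: [0.3, 1.6, 5.4]
gripper_width: 0.22
```

```bash

python3 - <<'E'
from thumb import *
phi();f=grab("j",("side",)); crop(f["side"],230,150,400,270,4,"pics/j2.png")
E
```

```text
phi pos 0.46 r 0.1423 phi yaw 0.479 z 0.02 F [0.3 1.6 5.4] torq [-0.31  0.07  0.38] w 0.22 t 15.95
```

View pics/j2.png

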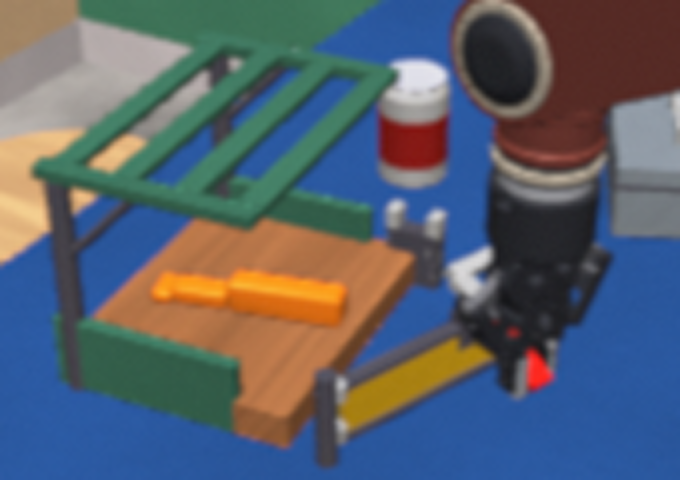

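{"method": "move_arm", "body": {"rows": [{"tx":0.009,"ty":0.003,"tz":0.001,"ax":-0.2,"ay":0,"az":3.4,"jaw":255},{"tx":0.009,"ty":0.003,"tz":0.001,"ax":0,"ay":0,"az":3.4,"jaw":255},{"tx":0.009,"ty":0.003,"tz":0.001,"ax":0,"ay":0,"az":3.4,"jaw":255},{"tx":0.009,"ty":0.003,"tz":0.001,"ax":0,"ay":0,"az":3.4,"jaw":255},{"tx":0.009,"ty":0.003,"tz":0.001,"ax":0,"ay":0,"az":3.4,"jaw":255},{"tx":0.009,"ty":0.003,"tz":0.001,"ax":0,"ay":0,"az":3.4,"jaw":255}]}}

```text
time: 16.6
tool_pos: [0.4546, 0.0012, 0.0195]
tool_rot: [0.018, 0.363, 0.932, 0.006]
contact_force: [-1.4, 1.1, 5.9]
gripper_width: 0.22
```

```bash

python3 - <<'E'
from thumb import *
phi();print(cur()[0],cur()[2]["joint_pos"])
E
```

```text
phi pos 0.844 r 0.1423 phi yaw 0.842 z 0.0195 F [-1.4  1.1  5.9] torq [-0.28  0.23  0.34] w 0.22 t 16.6
[0.45463665 0.00122609 0.01953971] [-0.16406004 -0.14801848  2.18752221  0.00516593  1.06515072 -0.99373831]
```

{"method": "move_arm", "body": {"rows": [{"tx":0.009,"ty":0.003,"tz":0.001,"ax":0,"ay":0,"az":3.4,"jaw":255},{"tx":0.009,"ty":0.003,"tz":0.001,"ax":0,"ay":0,"az":3.4,"jaw":255},{"tx":0.009,"ty":0.003,"tz":0.001,"ax":0,"ay":0,"az":3.4,"jaw":255},{"tx":0.009,"ty":0.003,"tz":0.001,"ax":0,"ay":0,"az":3.4,"jaw":255},{"tx":0.009,"ty":0.003,"tz":0.001,"ax":0,"ay":0,"az":3.4,"jaw":255},{"tx":0.009,"ty":0.003,"tz":0.001,"ax":0,"ay":0,"az":3.4,"jaw":255},{"tx":0.009,"ty":0.003,"tz":0.001,"ax":0,"ay":0,"az":3.4,"jaw":255}]}}

```text
time: 17.3
tool_pos: [0.4391, 0.0614, 0.0193]
tool_rot: [0.023, 0.552, 0.833, 0.007]
contact_force: [-2.0, -0.9, 7.9]
gripper_width: 0.218
```

```bash

python3 - <<'E'
from thumb import *
phi();print(cur()[0],cur()[2]["joint_pos"])
E
```

```text
phi pos 1.283 r 0.1428 phi yaw 1.269 z 0.0193 F [-2.  -0.9  7.9] torq [-0.73  0.75 -0.09] w 0.218 t 17.3
[0.43909559 0.06139535 0.01927166] [-0.02057177 -0.18322711  2.21860458 -0.01552939  1.05954292 -0.41360386]
```

{"method": "move_arm", "body": {"rows": [{"tx":0.009,"ty":0.003,"tz":0.001,"ax":0,"ay":0,"az":3.4,"jaw":255},{"tx":0.009,"ty":0.003,"tz":0.001,"ax":0,"ay":0,"az":3.4,"jaw":255},{"tx":0.009,"ty":0.003,"tz":0.001,"ax":0,"ay":0,"az":3.4,"jaw":255},{"tx":0.009,"ty":0.003,"tz":0.001,"ax":0,"ay":0,"az":3.4,"jaw":255},{"tx":0.009,"ty":0.003,"tz":0.001,"ax":0,"ay":0,"az":3.4,"jaw":255},{"tx":0.009,"ty":0.003,"tz":0.001,"ax":0,"ay":0,"az":3.4,"jaw":255},{"tx":0.005,"ty":0.002,"tz":0.001,"ax":0,"ay":0,"az":2,"jaw":255},{"tx":0,"ty":0,"tz":0,"ax":0,"ay":0,"az":0,"jaw":255}]}}

```text
time: 18.1
tool_pos: [0.4494, 0.1206, 0.0199]
tool_rot: [0.025, 0.711, 0.703, 0.006]
contact_force: [-2.1, -2.3, 3.9]
gripper_width: 0.218
```

```bash

python3 - <<'E'
from thumb import *
phi();print(cur()[0],cur()[2]["joint_pos"]);f=grab("k",("side",)); crop(f["side"],230,150,400,270,4,"pics/k2.png")
E
```

```text
phi pos 1.706 r 0.1437 phi yaw 1.682 z 0.0199 F [-2.1 -2.3  3.9] torq [-0.26  1.06 -0.35] w 0.218 t 18.1
[0.44938093 0.12059894 0.01990562] [ 0.12198263 -0.11787106  2.16040118 -0.03765611  1.05975746  0.15176523]
```

View pics/k2.png

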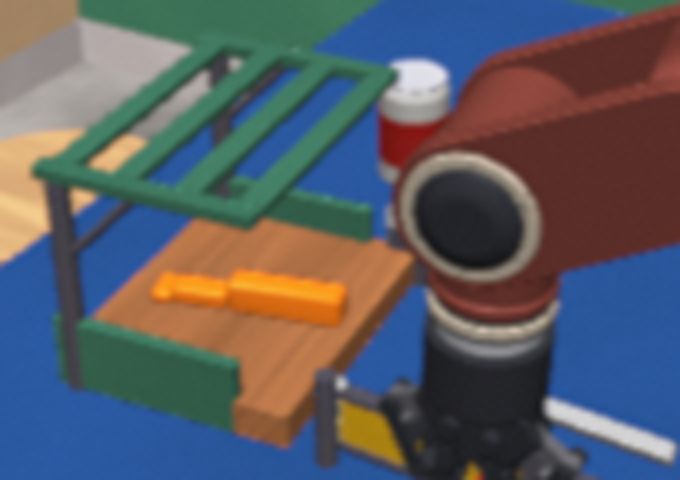

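{"method": "move_arm", "body": {"rows": [{"tx":0.001,"ty":0,"tz":-0.007,"ax":0,"ay":0,"az":0,"jaw":255},{"tx":0.001,"ty":0,"tz":-0.007,"ax":0,"ay":0,"az":0,"jaw":255},{"tx":0.001,"ty":0,"tz":-0.006,"ax":0,"ay":0,"az":0,"jaw":255},{"tx":0,"ty":0,"tz":0,"ax":0,"ay":0,"az":0,"jaw":120},{"tx":0,"ty":0,"tz":0,"ax":0,"ay":0,"az":0,"jaw":120},{"tx":0,"ty":0,"tz":0,"ax":0,"ay":0,"az":0,"jaw":120},{"tx":0,"ty":0,"tz":-0.02,"ax":0,"ay":0,"az":0,"jaw":120},{"tx":0,"ty":0,"tz":-0.04,"ax":0,"ay":0,"az":0,"jaw":120},{"tx":0,"ty":0,"tz":-0.04,"ax":0,"ay":0,"az":0,"jaw":120},{"tx":0,"ty":0,"tz":-0.04,"ax":0,"ay":0,"az":0,"jaw":120},{"tx":0,"ty":0,"tz":-0.02,"ax":0,"ay":0,"az":0,"jaw":120}]}}

```text
time: 19.25
tool_pos: [0.4376, 0.1273, 0.1966]
tool_rot: [0.022, 0.711, 0.702, 0.004]
contact_force: [1.2, 0.7, 1.2]
gripper_width: 0.53
```

```bash

python3 - <<'E'
from thumb import *
phi();print(cur()[0],cur()[2]["joint_pos"]);f=grab("l",("side","wrist","top")); crop(f["side"],230,150,400,270,4,"pics/l2.png")
E
```

```text
phi pos 1.716 r 0.1572 phi yaw 1.682 z 0.1966 F [1.2 0.7 1.2] torq [ 0.06 -0.01  0.01] w 0.53 t 19.25
[0.43757863 0.12729155 0.19660537] [ 0.13896416 -0.37126716  2.04780134 -0.03160774  1.43184698  0.15536576]
```

View pics/l_wrist.png

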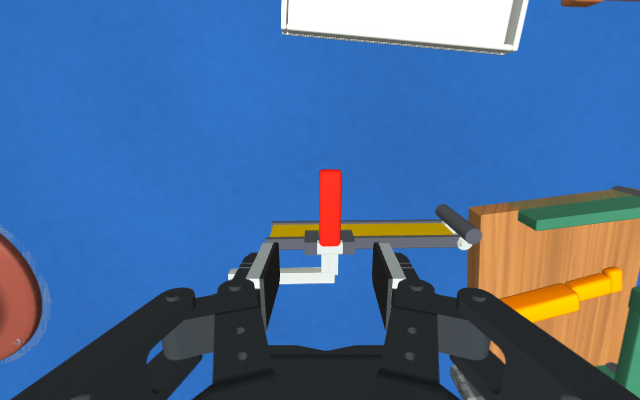

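View pics/l2.png

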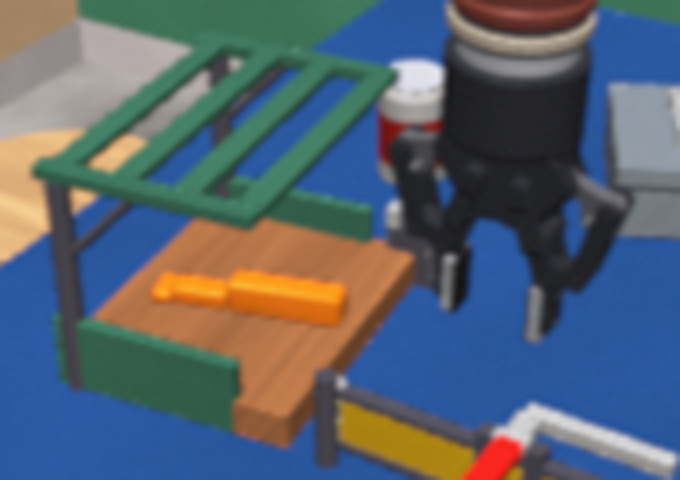

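{"method": "move_arm", "body": {"rows": [{"tx":-0.025,"ty":0,"tz":0,"ax":-1,"ay":0,"az":-3,"jaw":90},{"tx":-0.04,"ty":0,"tz":0,"ax":-1,"ay":0,"az":-3,"jaw":90},{"tx":-0.04,"ty":0,"tz":0,"ax":0,"ay":0,"az":-6,"jaw":90},{"tx":-0.04,"ty":0,"tz":0,"ax":0,"ay":0,"az":-8,"jaw":90},{"tx":-0.02,"ty":0,"tz":0,"ax":0,"ay":0,"az":-8.5,"jaw":90},{"tx":0,"ty":0,"tz":0,"ax":0,"ay":0,"az":-8.5,"jaw":90},{"tx":0,"ty":0,"tz":0,"ax":0,"ay":0,"az":-8.5,"jaw":90},{"tx":0,"ty":0,"tz":0,"ax":0,"ay":0,"az":-8.5,"jaw":90},{"tx":0,"ty":0,"tz":0,"ax":0,"ay":0,"az":-8.5,"jaw":90},{"tx":0,"ty":0,"tz":0,"ax":0,"ay":0,"az":-8.5,"jaw":90},{"tx":0,"ty":0,"tz":0,"ax":0,"ay":0,"az":-8.5,"jaw":90},{"tx":0,"ty":0,"tz":0,"ax":0,"ay":0,"az":-8.5,"jaw":90}]}}

```text
time: 20.6
tool_pos: [0.4434, -0.0374, 0.1683]
tool_rot: [0.014, 0.011, 1.0, -0.008]
contact_force: [0.3, 0.7, 0.6]
gripper_width: 0.648
```

```bash
cat >> h.py <<'E'
def flean(yaw,deg):
    # wrist leaning back (-x of yaw), fingers pointing forward-down, tool x flipped (back/down)
    return lean(yaw,deg)*Ro.from_euler("z",180,degrees=True)
def fdelta(p,yaw,deg):
    c,R,s=cur(); d=R.inv().apply(np.array(p)-c); w=(R.inv()*flean(yaw,deg)).as_rotvec(degrees=True)
    print("pos",c.round(4),"shift mm",(d*1000).round(1),"turn",w.round(1),"F",s["contact_force"].round(1),"w",round(s["gripper_width"],3),"t",round(s["time"],2),"world err",((np.array(p)-c)*1000).round(1))
E
python3 - <<'E'
from h import *
print(cur()[2]["joint_pos"])
fdelta([.5,-.06,.12],np.radians(13),40)
fdelta([.5,-.06,.12],np.radians(13),0)
c,R,s=cur(); print(R.as_matrix().round(2))
f=load("pics/l_wrist.pkl"); print("bar",plane(f,[(230,277),(330,277)],.068),"gate top edge",plane(f,[(272,222),(270,245),(445,240)],.058))
E
```

```text
[-0.24595449 -0.37898038  2.10098995 -0.00925685  1.3893855  -1.79270852]
pos [ 0.4434 -0.0374  0.1683] shift mm [-55.7 -20.5  50.2] turn [ -6.  -38.3 -13.3] F [0.3 0.7 0.6] w 0.648 t 20.6 world err [ 56.6 -22.6 -48.3]
pos [ 0.4434 -0.0374  0.1683] shift mm [-55.7 -20.5  50.2] turn [ -1.1   1.5 -14.3] F [0.3 0.7 0.6] w 0.648 t 20.6 world err [ 56.6 -22.6 -48.3]
[[-1.    0.02  0.03]
 [ 0.02  1.   -0.02]
 [-0.03 -0.02 -1.  ]]
bar [[0.35199108 0.04242798 0.068     ]
 [0.447881   0.03897372 0.068     ]] gate top edge [[0.39400911 0.09374053 0.058     ]
 [0.39062818 0.07009869 0.058     ]
 [0.56224684 0.07010061 0.058     ]]
```

{"method": "move_arm", "body": {"rows": [{"tx":-0.02,"ty":-0.01,"tz":0.01,"ax":0,"ay":0,"az":-7,"jaw":90},{"tx":-0.02,"ty":-0.01,"tz":0.01,"ax":-0.5,"ay":-1,"az":-7,"jaw":90},{"tx":0,"ty":0,"tz":0,"ax":0,"ay":-8,"az":0,"jaw":90},{"tx":0,"ty":0,"tz":0,"ax":0,"ay":-8,"az":0,"jaw":90},{"tx":0,"ty":0,"tz":0,"ax":0,"ay":-8,"az":0,"jaw":90},{"tx":0,"ty":0,"tz":0,"ax":0,"ay":-8,"az":0,"jaw":90},{"tx":0,"ty":0,"tz":0,"ax":0,"ay":-6,"az":0,"jaw":90},{"tx":0,"ty":0,"tz":0,"ax":0,"ay":0,"az":0,"jaw":90}]}}

```text
time: 21.4
tool_pos: [0.4757, -0.0525, 0.1189]
tool_rot: [0.335, -0.108, 0.935, 0.044]
contact_force: [-0.3, 0.2, -0.5]
gripper_width: 0.646
```

```bash
python3 - <<'E'
from h import *
print(cur()[2]["joint_pos"])
fdelta([.56,-.046,.07],np.radians(13),40)
grab("m",("wrist",))
E
```

```text
[-0.54138645 -0.651628    2.47042692  0.61530512  0.89580516 -2.62869144]
pos [ 0.4757 -0.0525  0.1189] shift mm [-33.4 -13.6  90.8] turn [ 0.7 -0.5 -0.1] F [-0.3  0.2 -0.5] w 0.646 t 21.4 world err [ 84.3   6.5 -48.9]
```

View pics/m_wrist.png

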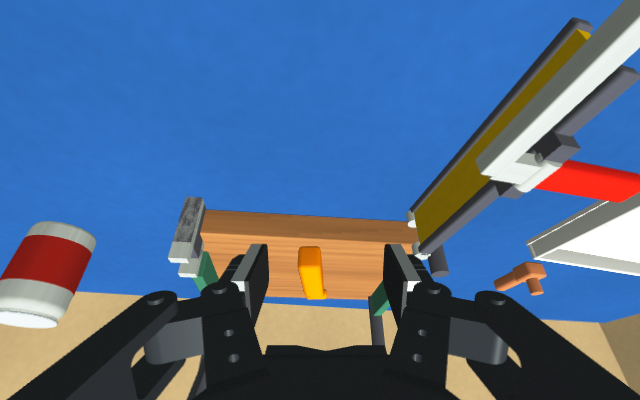

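```bash
python3 - <<'E'
from h import *
w=load("pics/m_wrist.pkl")
crop(w,270,225,350,310,8,"pics/m2.png")
E
```

```text
(no output)
```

View pics/m2.png

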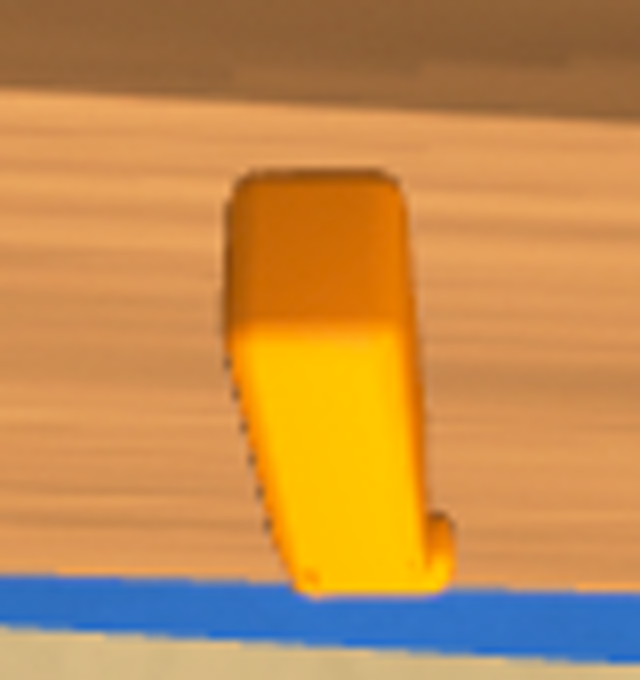

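```bash
python3 - <<'E'
from h import *
from fit import R2,fit
w=load("pics/m_wrist.pkl")
M=lambda x,y:(270+(x+.5)/8-.5,225+(y+.5)/8-.5)
# lever_grip frame, z world; image left = world -y? check: tin (y -.3) at left -> yes
pts=[(w,M(228,332),(-45,-12,58)),(w,M(410,327),(-45,12,58)),(w,M(228,172),(-45,-12,30)),(w,M(405,170),(-45,12,30)),(w,M(292,598),(45,-12,58)),(w,M(427,592),(45,12,58))]
q=fit(pts,[.68,-.02,.2]); print(np.degrees(q[2]))
e=R2(q,(-45,0,44)); print("end",e)
b=np.array([.5922,-.0395,.0983]); print(proj(w,[R2(b,(30,0,30)),R2(b,(30,-60,30))]))
a=np.radians(40)
E
```

```text
[ 0.6808 -0.0189  0.266 ] [[-0.8, 4.3], [-0.1, 4.4], [0.3, -0.4], [0.5, -0.7], [-1.1, -1.0], [1.1, -0.6]]
15.240393472299814
end [ 0.6373803  -0.03075988  0.044     ]
[[306.80018989 238.24342515]
 [247.40211942 235.03341634]]
```

{"method": "move_arm", "body": {"rows": [{"tx":-0.01,"ty":-0.004,"tz":0.025,"ax":0,"ay":0,"az":-1,"jaw":100},{"tx":-0.012,"ty":-0.004,"tz":0.03,"ax":0,"ay":0,"az":-1,"jaw":100},{"tx":-0.012,"ty":-0.004,"tz":0.03,"ax":0,"ay":0,"az":0,"jaw":100},{"tx":0,"ty":0,"tz":0,"ax":0,"ay":0,"az":0,"jaw":100},{"tx":0,"ty":0,"tz":0,"ax":0,"ay":0,"az":0,"jaw":100}]}}

```text
time: 21.95
tool_pos: [0.5643, -0.0445, 0.0753]
tool_rot: [0.333, -0.126, 0.934, 0.036]
contact_force: [0.1, -0.8, 0.0]
gripper_width: 0.606
```

```bash
python3 - <<'E'
from h import *
fdelta([.59,-.0435,.055],np.radians(15),40)
E
```

```text
pos [ 0.5643 -0.0445  0.0753] shift mm [-6.6 -5.4 31.6] turn [-0.6 -0.9  0.7] F [ 0.1 -0.8  0. ] w 0.606 t 21.95 world err [ 25.7   1.  -20.3]
```

{"method": "move_arm", "body": {"rows": [{"tx":-0.003,"ty":-0.003,"tz":0.015,"ax":-0.5,"ay":-0.9,"az":0.5,"jaw":100},{"tx":-0.003,"ty":-0.002,"tz":0.013,"ax":0,"ay":0,"az":0,"jaw":100},{"tx":0,"ty":0,"tz":0,"ax":0,"ay":0,"az":0,"jaw":100},{"tx":0,"ty":0,"tz":0,"ax":0,"ay":0,"az":0,"jaw":100}]}}

```text
time: 22.35
tool_pos: [0.5893, -0.0432, 0.0611]
tool_rot: [0.341, -0.125, 0.931, 0.042]
contact_force: [-0.0, 1.1, -0.4]
gripper_width: 0.606
```

```bash
python3 - <<'E'
from h import *
fdelta([.62,-.0355,.047],np.radians(15),40)
grab("n",("wrist",))
E
```

```text
pos [ 0.5893 -0.0432  0.0611] shift mm [-15.1  -0.5  31.2] turn [-0.2  0.1  0.4] F [-0.   1.1 -0.4] w 0.606 t 22.35 world err [ 30.7   7.7 -14.1]
```

View pics/n_wrist.png

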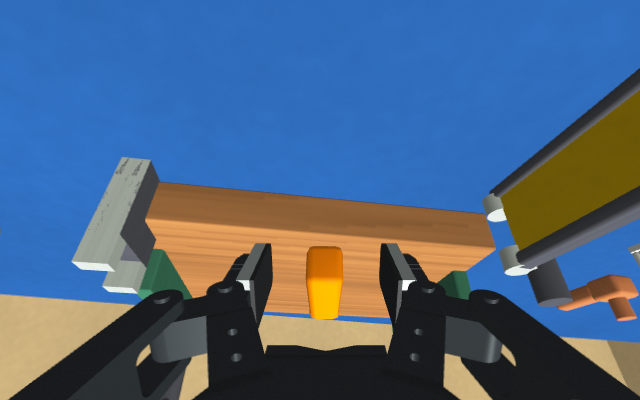

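{"method": "move_arm", "body": {"rows": [{"tx":-0.007,"ty":0,"tz":0.013,"ax":0,"ay":0,"az":0,"jaw":100},{"tx":-0.007,"ty":0,"tz":0.013,"ax":0,"ay":0,"az":0,"jaw":100},{"tx":0,"ty":0,"tz":0,"ax":0,"ay":0,"az":0,"jaw":100},{"tx":0,"ty":0,"tz":0,"ax":0,"ay":0,"az":0,"jaw":100}]}}

```text
time: 22.8
tool_pos: [0.6163, -0.0368, 0.0549]
tool_rot: [0.343, -0.126, 0.93, 0.04]
contact_force: [-1.2, -0.0, 0.1]
gripper_width: 0.61
```

```bash
python3 - <<'E'
from h import *
fdelta([.672,-.0215,.042],np.radians(15),40)
E
```

```text
pos [ 0.6163 -0.0368  0.0549] shift mm [-35.6   0.3  47.3] turn [-0.4  0.4  0.5] F [-1.2 -0.   0.1] w 0.61 t 22.8 world err [ 55.7  15.3 -12.9]
```

{"method": "move_arm", "body": {"rows": [{"tx":-0.009,"ty":0,"tz":0.012,"ax":0,"ay":0,"az":0,"jaw":100},{"tx":-0.009,"ty":0,"tz":0.012,"ax":0,"ay":0,"az":0,"jaw":100},{"tx":-0.006,"ty":0,"tz":0.008,"ax":0,"ay":0,"az":0,"jaw":100},{"tx":0,"ty":0,"tz":0,"ax":0,"ay":0,"az":0,"jaw":100},{"tx":0,"ty":0,"tz":0,"ax":0,"ay":0,"az":0,"jaw":100}]}}

```text
time: 23.3
tool_pos: [0.6533, -0.0274, 0.0487]
tool_rot: [0.344, -0.126, 0.93, 0.04]
contact_force: [-0.2, 0.8, -0.4]
gripper_width: 0.609
```

```bash
python3 - <<'E'
from h import *
fdelta([.672,-.0215,.042],np.radians(15),40)
f=grab("o",("wrist","side"));crop(f["side"],230,150,400,270,4,"pics/o2.png")
E
```

```text
pos [ 0.6533 -0.0274  0.0487] shift mm [-10.5   0.9  17.8] turn [-0.5  0.6  0.6] F [-0.2  0.8 -0.4] w 0.609 t 23.3 world err [18.7  5.9 -6.7]
```

View pics/o_wrist.png

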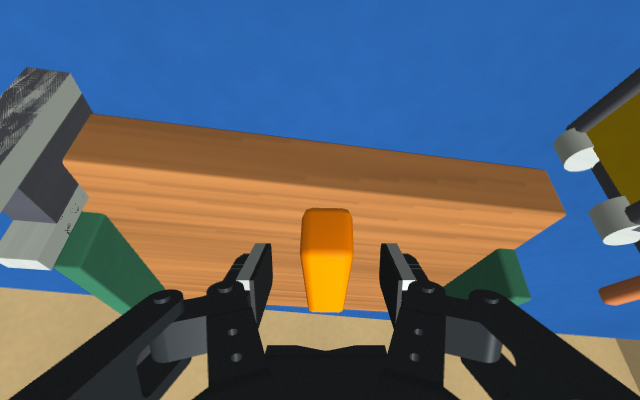

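View pics/o2.png

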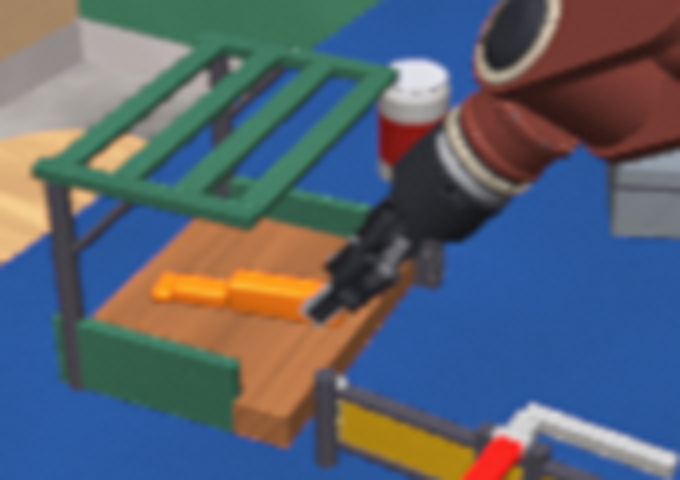

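{"method": "move_arm", "body": {"rows": [{"tx":-0.007,"ty":0,"tz":0.011,"ax":0,"ay":0,"az":0.3,"jaw":100},{"tx":-0.006,"ty":0,"tz":0.01,"ax":0,"ay":0,"az":0.3,"jaw":100},{"tx":0,"ty":0,"tz":0,"ax":0,"ay":0,"az":0,"jaw":100},{"tx":0,"ty":0,"tz":0,"ax":0,"ay":0,"az":0,"jaw":100}]}}

```text
time: 23.8
tool_pos: [0.6755, -0.0217, 0.0409]
tool_rot: [0.344, -0.12, 0.93, 0.041]
contact_force: [-0.2, -0.0, 0.2]
gripper_width: 0.606
```

```bash
python3 - <<'E'
from h import *
fdelta([.672,-.0215,.042],np.radians(15),40)
E
```

```text
pos [ 0.6755 -0.0217  0.0409] shift mm [ 1.9  1.1 -3. ] turn [-0.5  0.6 -0.1] F [-0.2 -0.   0.2] w 0.606 t 23.8 world err [-3.5  0.2  1.1]
```

{"method": "move_arm", "body": {"rows": [{"tx":0,"ty":0,"tz":0,"ax":0,"ay":0,"az":0,"jaw":255},{"tx":0,"ty":0,"tz":0,"ax":0,"ay":0,"az":0,"jaw":255},{"tx":0,"ty":0,"tz":0,"ax":0,"ay":0,"az":0,"jaw":255},{"tx":0,"ty":0,"tz":0,"ax":0,"ay":0,"az":0,"jaw":255},{"tx":0,"ty":0,"tz":0,"ax":0,"ay":0,"az":0,"jaw":255},{"tx":0,"ty":0,"tz":0,"ax":0,"ay":0,"az":0,"jaw":255}]}}

```text
time: 24.4
tool_pos: [0.6746, -0.0219, 0.041]
tool_rot: [0.344, -0.12, 0.93, 0.041]
contact_force: [1.1, -0.5, -0.1]
gripper_width: 0.272
```

```bash
python3 - <<'E'
from h import *
fdelta([.672,-.0215,.042],np.radians(15),40)
f=grab("p",("wrist",))
E
```

```text
pos [ 0.6746 -0.0219  0.041 ] shift mm [ 1.2  1.  -2.4] turn [-0.5  0.5 -0.1] F [ 1.1 -0.5 -0.1] w 0.272 t 24.4 world err [-2.6  0.4  1. ]
```

View pics/p_wrist.png

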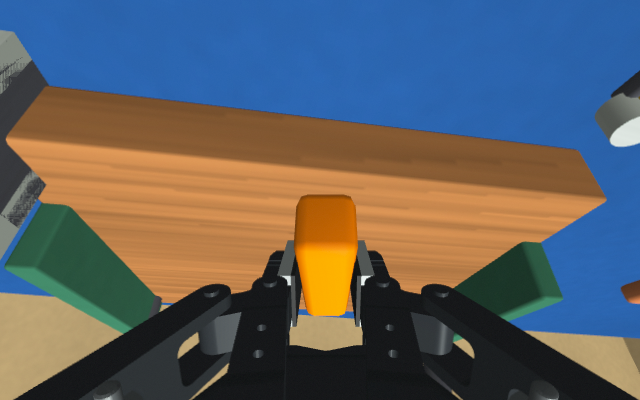

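{"method": "move_arm", "body": {"rows": [{"tx":-0.005,"ty":0,"tz":-0.006,"ax":0,"ay":0,"az":0,"jaw":255},{"tx":-0.002,"ty":0,"tz":-0.003,"ax":0,"ay":0,"az":0,"jaw":255},{"tx":0,"ty":0,"tz":0,"ax":0,"ay":0,"az":0,"jaw":255}]}}

```text
time: 24.75
tool_pos: [0.6732, -0.0217, 0.0522]
tool_rot: [0.343, -0.12, 0.931, 0.042]
contact_force: [-0.0, -0.2, -1.6]
gripper_width: 0.271
```

```bash
python3 - <<'E'
from h import *
fdelta([.5,-.07,.055],np.radians(15),40)
E
```

```text
pos [ 0.6732 -0.0217  0.0522] shift mm [ 135.1   -3.1 -118.7] turn [-0.5  0.4 -0.1] F [-0.  -0.2 -1.6] w 0.271 t 24.75 world err [-173.2  -48.3    2.8]
```

{"method": "move_arm", "body": {"rows": [{"tx":0.012,"ty":0,"tz":-0.011,"ax":0,"ay":0,"az":0,"jaw":255},{"tx":0.015,"ty":0,"tz":-0.014,"ax":0,"ay":0,"az":0,"jaw":255},{"tx":0.015,"ty":0,"tz":-0.013,"ax":0,"ay":0,"az":0,"jaw":255},{"tx":0.015,"ty":0,"tz":-0.013,"ax":0,"ay":0,"az":0,"jaw":255}]}}

```text
time: 25.15
tool_pos: [0.599, -0.0411, 0.0556]
tool_rot: [0.344, -0.122, 0.93, 0.041]
contact_force: [-0.5, 0.0, -1.1]
gripper_width: 0.268
```

```bash
python3 - <<'E'
from h import *
fdelta([.5,-.07,.055],np.radians(15),40)
E
```

```text
pos [ 0.599  -0.0411  0.0556] shift mm [ 78.7  -2.7 -66.6] turn [-0.5  0.5  0.1] F [-0.5  0.  -1.1] w 0.268 t 25.15 world err [-99.  -28.9  -0.6]
```

{"method": "move_arm", "body": {"rows": [{"tx":0.015,"ty":0,"tz":-0.013,"ax":0,"ay":0,"az":0,"jaw":255},{"tx":0.015,"ty":0,"tz":-0.014,"ax":0,"ay":0,"az":0,"jaw":255},{"tx":0.015,"ty":0,"tz":-0.014,"ax":0,"ay":0,"az":0,"jaw":255},{"tx":0.012,"ty":0,"tz":-0.014,"ax":0,"ay":0,"az":0,"jaw":255},{"tx":0,"ty":0,"tz":-0.015,"ax":0,"ay":0,"az":0,"jaw":255},{"tx":-0.01,"ty":0,"tz":-0.02,"ax":0,"ay":0,"az":0,"jaw":255},{"tx":-0.014,"ty":0,"tz":-0.02,"ax":0,"ay":0,"az":0,"jaw":255},{"tx":-0.014,"ty":0,"tz":-0.016,"ax":0,"ay":0,"az":0,"jaw":255},{"tx":-0.014,"ty":0,"tz":-0.016,"ax":0,"ay":0,"az":0,"jaw":255},{"tx":0,"ty":0,"tz":0,"ax":0,"ay":0,"az":0,"jaw":255}]}}

```text
time: 26.15
tool_pos: [0.4973, -0.0653, 0.1603]
tool_rot: [0.341, -0.121, 0.931, 0.041]
contact_force: [1.0, 0.7, -0.9]
gripper_width: 0.265
```

```bash
python3 - <<'E'
from h import *
print(cur()[2]["joint_pos"])
fdelta([.48,-.07,.16],np.radians(15),40)
f=grab("q",("wrist","side"))
E
```

```text
[-0.54728566 -0.62032309  2.3847691   0.60823091  0.93880945 -2.63297887]
pos [ 0.4973 -0.0653  0.1603] shift mm [ 13.9  -0.2 -11.4] turn [-0.5  0.2 -0. ] F [ 1.   0.7 -0.9] w 0.265 t 26.15 world err [-17.3  -4.7  -0.3]
```

View pics/q_wrist.png

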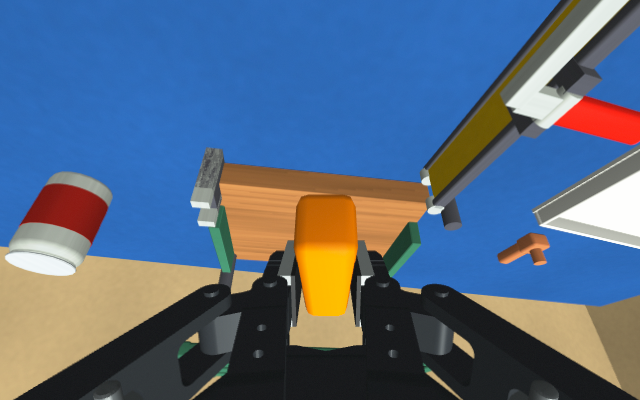

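View pics/q_side.png

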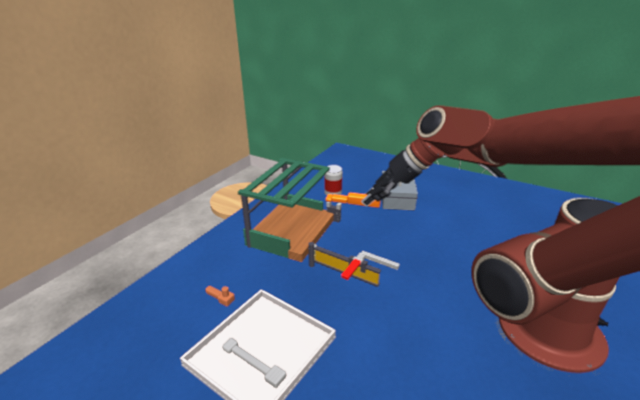

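{"method": "move_arm", "body": {"rows": [{"tx":-0.002,"ty":0.02,"tz":0.001,"ax":0,"ay":0,"az":0,"jaw":255},{"tx":-0.005,"ty":0.035,"tz":0.003,"ax":0,"ay":0,"az":0,"jaw":255},{"tx":-0.006,"ty":0.038,"tz":0.004,"ax":0,"ay":0,"az":0,"jaw":255},{"tx":-0.006,"ty":0.038,"tz":0.004,"ax":0,"ay":0,"az":0,"jaw":255}]}}

```text
time: 26.65
tool_pos: [0.481, 0.0678, 0.1497]
tool_rot: [0.333, -0.115, 0.935, 0.043]
contact_force: [0.4, 0.4, -0.8]
gripper_width: 0.266
```

```bash
python3 - <<'E'
from h import *
print(cur()[2]["joint_pos"])
p=tray(-.037,-.059); print(p)
fdelta([*p,.15],np.radians(10),40.5)
E
```

```text
[-0.16404617 -0.73759013  2.46148942  0.36046225  0.8080454  -2.14726909]
[0.48318263 0.31101249]
pos [0.481  0.0678 0.1497] shift mm [-47.  235.4  39.3] turn [ 2.8 -1.2  3. ] F [ 0.4  0.4 -0.8] w 0.266 t 26.65 world err [  2.2 243.2   0.3]
```

{"method": "move_arm", "body": {"rows": [{"tx":-0.009,"ty":0.038,"tz":0.004,"ax":0.6,"ay":-0.3,"az":0.6,"jaw":255},{"tx":-0.009,"ty":0.038,"tz":0.005,"ax":0.6,"ay":-0.3,"az":0.6,"jaw":255},{"tx":-0.009,"ty":0.038,"tz":0.005,"ax":0.6,"ay":-0.3,"az":0.6,"jaw":255},{"tx":-0.009,"ty":0.038,"tz":0.005,"ax":0.6,"ay":-0.3,"az":0.6,"jaw":255}]}}

```text
time: 27.05
tool_pos: [0.4801, 0.2281, 0.148]
tool_rot: [0.339, -0.088, 0.936, 0.031]
contact_force: [1.4, 0.0, -1.2]
gripper_width: 0.268
```

```bash
python3 - <<'E'
from h import *
print(cur()[2]["joint_pos"])
p=tray(-.037,-.059); print(p)
fdelta([*p,.15],np.radians(10),40.5)
E
```

```text
[ 0.36334843 -0.52379184  2.34645667 -0.19050367  0.63998792 -1.28132229]
[0.48318263 0.31101249]
pos [0.4801 0.2281 0.148 ] shift mm [-15.5  80.9  10.2] turn [ 0.4 -0.7  0.5] F [ 1.4  0.  -1.2] w 0.268 t 27.05 world err [ 3.1 82.9  2. ]
```

{"method": "move_arm", "body": {"rows": [{"tx":-0.007,"ty":0.035,"tz":0.004,"ax":0.2,"ay":-0.4,"az":0.2,"jaw":255},{"tx":-0.006,"ty":0.025,"tz":0.004,"ax":0.2,"ay":-0.3,"az":0.2,"jaw":255},{"tx":0,"ty":0,"tz":0,"ax":0,"ay":0,"az":0,"jaw":255},{"tx":0,"ty":0,"tz":0,"ax":0,"ay":0,"az":0,"jaw":255}]}}

```text
time: 27.45
tool_pos: [0.4771, 0.2968, 0.1384]
tool_rot: [0.337, -0.09, 0.937, 0.029]
contact_force: [-0.8, 0.1, -1.3]
gripper_width: 0.264
```

```bash
python3 - <<'E'
from h import *
print(cur()[2]["joint_pos"])
p=tray(-.037,-.059); print(p)
fdelta([*p,.06],np.radians(10),40.5)
f=grab("r",("wrist","side")); crop(f["side"],160,230,400,400,3,"pics/r2.png")
E
```

```text
[ 0.53384729 -0.37184286  2.26034355 -0.38355867  0.62848927 -0.98831396]
[0.48318263 0.31101249]
pos [0.4771 0.2968 0.1384] shift mm [43.3 13.3 65.9] turn [ 0.3 -0.9  0.8] F [-0.8  0.1 -1.3] w 0.264 t 27.45 world err [  6.1  14.2 -78.4]
```

View pics/r_wrist.png

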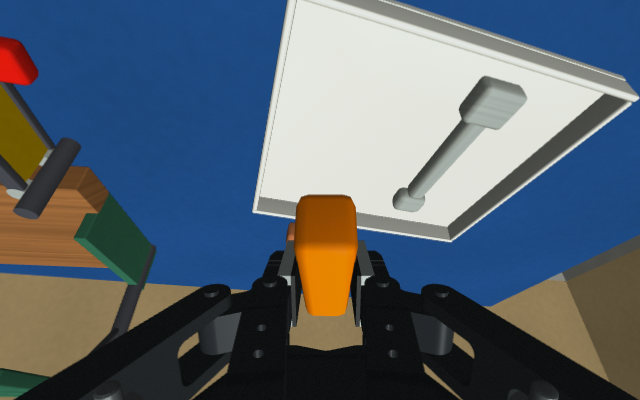

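View pics/r2.png

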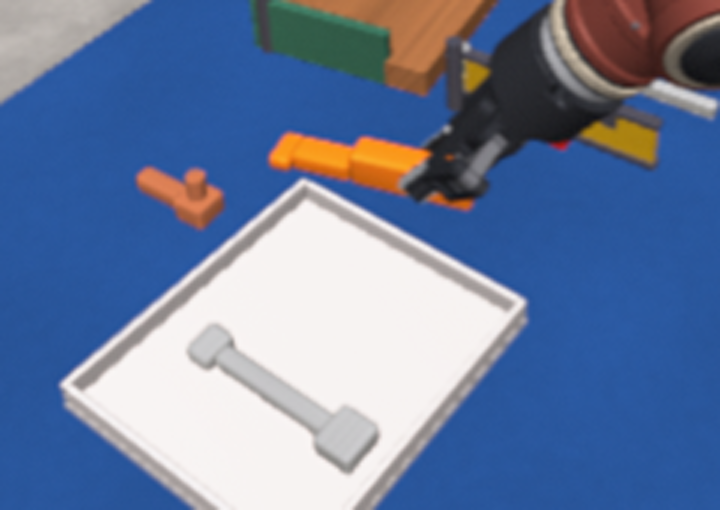

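{"method": "move_arm", "body": {"rows": [{"tx":0.008,"ty":0.008,"tz":0.018,"ax":0.2,"ay":-0.5,"az":0.4,"jaw":255},{"tx":0.012,"ty":0.006,"tz":0.018,"ax":0,"ay":-0.3,"az":0.3,"jaw":255},{"tx":0.012,"ty":0,"tz":0.015,"ax":0,"ay":0,"az":0,"jaw":255},{"tx":0.005,"ty":0,"tz":0.006,"ax":0,"ay":0,"az":0,"jaw":255},{"tx":0,"ty":0,"tz":0,"ax":0,"ay":0,"az":0,"jaw":255},{"tx":0,"ty":0,"tz":0,"ax":0,"ay":0,"az":0,"jaw":255}]}}

```text
time: 28.15
tool_pos: [0.4858, 0.3045, 0.0704]
tool_rot: [0.346, -0.076, 0.935, 0.029]
contact_force: [-0.7, 0.1, -0.9]
gripper_width: 0.266
```

```bash
python3 - <<'E'
from h import *
p=tray(-.037,-.059)
fdelta([*p,.018],np.radians(10),40.5)
c,R,s=cur(); z=R.as_matrix()[:,2]; print("lean",np.degrees(np.arccos(-z[2])))
E
```

```text
pos [0.4858 0.3045 0.0704] shift mm [35.3  6.8 38.8] turn [-0.4  0.1 -0.5] F [-0.7  0.1 -0.9] w 0.266 t 28.15 world err [ -2.7   6.6 -52.4]
lean 40.62250511431782
```

{"method": "move_arm", "body": {"rows": [{"tx":0.01,"ty":0.004,"tz":0.01,"ax":0,"ay":0,"az":0,"jaw":255},{"tx":0.009,"ty":0.002,"tz":0.01,"ax":0,"ay":0,"az":0,"jaw":255},{"tx":0.006,"ty":0,"tz":0.007,"ax":0,"ay":0,"az":0,"jaw":255},{"tx":0,"ty":0,"tz":0,"ax":0,"ay":0,"az":0,"jaw":255},{"tx":0,"ty":0,"tz":0,"ax":0,"ay":0,"az":0,"jaw":255}]}}

```text
time: 28.65
tool_pos: [0.4885, 0.3113, 0.0415]
tool_rot: [0.352, -0.074, 0.933, 0.031]
contact_force: [-0.4, -1.1, -0.8]
gripper_width: 0.269
```

```bash
python3 - <<'E'
from h import *
p=tray(-.037,-.059)
fdelta([*p,.017],np.radians(10),40.5)
f=grab("s",("side",)); crop(f["side"],160,230,400,400,3,"pics/s2.png")
E
```

```text
pos [0.4885 0.3113 0.0415] shift mm [20.1  0.4 14.9] turn [-0.2  0.9 -0.8] F [-0.4 -1.1 -0.8] w 0.269 t 28.65 world err [ -5.3  -0.3 -24.5]
```

View pics/s2.png

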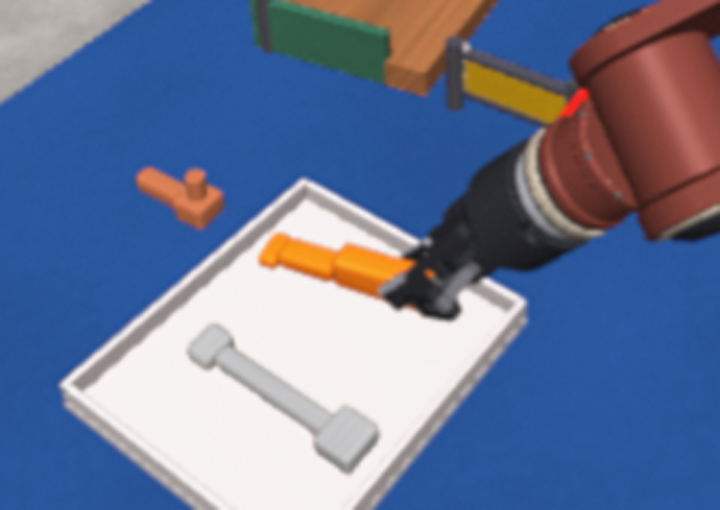

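{"method": "move_arm", "body": {"rows": [{"tx":0.008,"ty":0,"tz":0.006,"ax":0,"ay":0.5,"az":0,"jaw":255},{"tx":0.007,"ty":0,"tz":0.005,"ax":0,"ay":0.3,"az":0,"jaw":255},{"tx":0.001,"ty":0,"tz":0.001,"ax":0,"ay":0,"az":0,"jaw":255},{"tx":0,"ty":0,"tz":0,"ax":0,"ay":0,"az":0,"jaw":255}]}}

```text
time: 29.1
tool_pos: [0.4853, 0.3113, 0.023]
tool_rot: [0.346, -0.074, 0.935, 0.032]
contact_force: [0.5, 0.7, -1.1]
gripper_width: 0.271
```

```bash
python3 - <<'E'
from h import *
p=tray(-.037,-.059)
fdelta([*p,.016],np.radians(10),40.5)
E
```

```text
pos [0.4853 0.3113 0.023 ] shift mm [ 6.2 -0.   3.9] turn [-0.2  0.2 -0.9] F [ 0.5  0.7 -1.1] w 0.271 t 29.1 world err [-2.1 -0.3 -7. ]
```

{"method": "move_arm", "body": {"rows": [{"tx":0.004,"ty":0,"tz":0.003,"ax":0,"ay":0,"az":0,"jaw":255},{"tx":0.002,"ty":0,"tz":0.002,"ax":0,"ay":0,"az":0,"jaw":255},{"tx":0,"ty":0,"tz":0,"ax":0,"ay":0,"az":0,"jaw":255}]}}

```text
time: 29.4
tool_pos: [0.4849, 0.3118, 0.0162]
tool_rot: [0.348, -0.074, 0.934, 0.032]
contact_force: [0.3, 1.0, 0.1]
gripper_width: 0.268
```

{"method": "move_arm", "body": {"rows": [{"tx":0,"ty":0,"tz":0,"ax":0,"ay":0,"az":0,"jaw":140},{"tx":0,"ty":0,"tz":0,"ax":0,"ay":0,"az":0,"jaw":140},{"tx":0,"ty":0,"tz":0,"ax":0,"ay":0,"az":0,"jaw":140},{"tx":-0.001,"ty":0,"tz":-0.005,"ax":0,"ay":0,"az":0,"jaw":140},{"tx":-0.002,"ty":0,"tz":-0.015,"ax":0,"ay":0,"az":0,"jaw":140},{"tx":-0.01,"ty":0,"tz":-0.03,"ax":0,"ay":0,"az":0,"jaw":140},{"tx":-0.02,"ty":0,"tz":-0.03,"ax":0,"ay":0,"az":0,"jaw":140},{"tx":-0.02,"ty":0,"tz":-0.03,"ax":0,"ay":0,"az":0,"jaw":140},{"tx":-0.02,"ty":0,"tz":-0.03,"ax":0,"ay":0,"az":0,"jaw":140},{"tx":0,"ty":0,"tz":0,"ax":0,"ay":0,"az":0,"jaw":140},{"tx":0,"ty":0,"tz":0,"ax":0,"ay":0,"az":0,"jaw":140}]}}

```text
time: 30.5
tool_pos: [0.4461, 0.3048, 0.1765]
tool_rot: [0.347, -0.075, 0.934, 0.033]
contact_force: [1.0, 0.1, -0.2]
gripper_width: 0.452
```

```bash
python3 - <<'E'
from h import *
c,R,s=cur();print(c,s["contact_force"],s["joint_pos"])
f=grab("u",("wrist","side","top")); crop(f["side"],160,180,400,400,2.7,"pics/u2.png")
a=load("pics/a_top.pkl")["color"];crop(f["top"],140,120,480,280,2.3,"pics/u3.png")
E
```

```text
[0.44605839 0.30476436 0.17650127] [ 0.9561165   0.07179892 -0.24778196] [ 0.60132992 -0.48969899  2.27990906 -0.41595459  0.72923632 -0.90719012]
```

View pics/u_wrist.png

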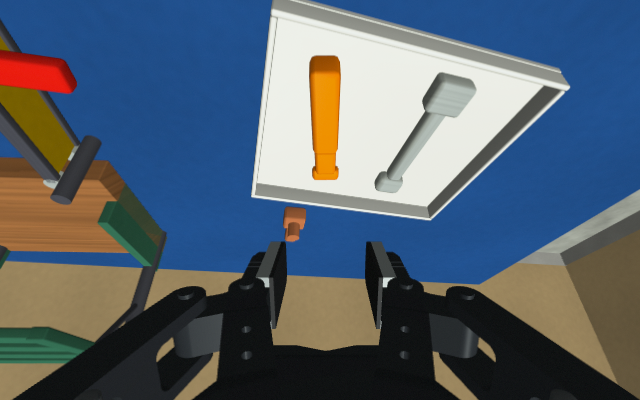

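View pics/u2.png

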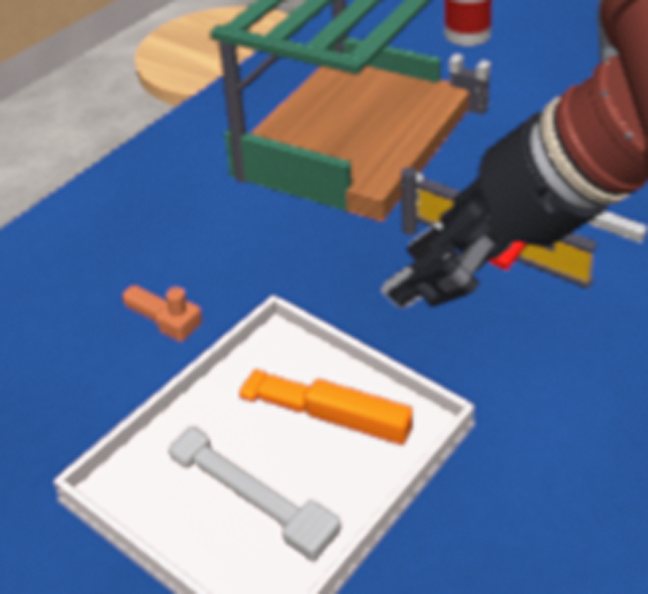

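View pics/u3.png

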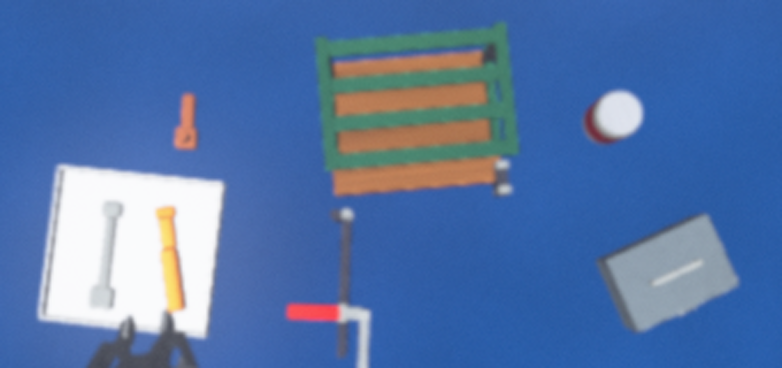

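```bash
python3 - <<'E'
from h import *
from plant import manip
f=load("pics/u_top.pkl"); U=lambda x,y:(140+x/2.3,120+y/2.3)
c=tray(0,0); ex=tray(1,0)-c; ey=tray(0,1)-c
for n,p,z in(("lever",U(173,281),.033),("kick",U(107,253),.021)):
    d=plane(f,[p],z)[0][:2]-c; print(n,d@ex,d@ey)
a=load("pics/a_top.pkl")["color"].astype(int); b=f["color"].astype(int)
for n,(x0,y0,x1,y1) in dict(cash=(398,210,464,266),tin=(390,155,424,186),adap=(214,157,230,188)).items():
    print(n,abs(a[y0:y1,x0:x1]-b[y0:y1,x0:x1]).mean())
manip.job_done()
E
```

```text
lever -0.03559010323168419 -0.06313455728197262
kick -0.005717669974819209 0.03801492433741593
cash 2.1898448773448775
tin 2.139784946236559
adap 1.6263440860215055
the job is handed in; nothing more can be done
```

I moved the kickstand into the tray, opened the gate with the thumb lever, then put the tyre lever in the tray, and handed the job in at about 31 s. `job_done` gave no verdict, so the checks below are my own.

- **Kickstand:** I drew it clear of the thumb lever before lifting. It lies flat at tray (-6, +38) mm.
- **Gate:** I pinched the thumb lever, pressed it down to about 0.5 rad and swung the gate to about 1.7 rad. It stayed open after I let go.
- **Tyre lever:** I took it out with the wrist leaning 40° and laid it down at the same lean. It lies flat at tray (-36, -63) mm, clear of the kickstand and the walls.
- **Bystanders:** the cashbox, tin and adaptor look the same in the top view before and after, with only noise-level differences.
- **At hand-in:** the gripper was about 0.18 m above the cart and touching nothing.

No check failed. When I fitted the tyre lever's pose from one wrist picture, its two upper near corners were off by about 4 pixels, but the other corners and the earlier top and side views agreed to a few millimetres and 2–4°.

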